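# Set up the tiered stone display stand

### The job

Unscrew the black transit cap from the neck of the display stand, turning it anticlockwise in several grips, lift it clear and stand it in the shallow stone tray, the way up it was on the stand. Then lower every marble slab on the counter over the neck and the two slim posts, large hole over the neck, the biggest slab at the bottom and each next smaller one flat on top of it. Set the slabs down without dropping them, and leave the other wares on the counter where they are.

Things in the scene. Friction and masses are not known exactly. Their poses are not given: they have to be found in the camera images.
- stand: Display stand, fixed to the counter: a dark steel bar foot 238 mm long (its x axis), 44 mm wide, 22 mm high, carrying three bare steel uprights: the neck near its +x end (x = +72 mm, y = 0) and two slim posts near its -x end (x = -72 mm, y = +11 and -11 mm). Origin at the centre of the foot's underside, z up.
- neck (a point): Centre of the top of the neck, 100 mm above the counter. The neck is 30 mm in diameter, coarsely threaded over its upper 38 mm: a right-hand thread that rises 22 mm a turn. The cap comes free of it after about one full turn (6 to 6.5 rad) anticlockwise seen from above, having risen about 22 mm; its skirt then still reaches 28 mm down over the neck.
- posts (a point): Midway between the tips of the two slim posts, which are 9 mm in diameter with round tips 86 mm above the counter.
- cap: Round black plastic screw cap, closed on top, 70 mm high: grip of 50 mm diameter over its top 20 mm, below it a 47 mm skirt, open below (32 mm bore). 0.14 kg. Origin at the centre of its lower rim, z up. At the start screwed home on the neck, rim 50 mm, top 120 mm above the counter. 1 mm of play up or down in the thread; stays put when let go; a pull without turning does not free it.
- tray: Shallow square blue stone tray, 160 x 160 mm, rim 16 mm high and 8 mm thick, inner floor 5 mm above the counter, fixed. Origin at the centre of its underside.
- tray_in (a point): Centre of the tray's inner floor, 5 mm above the counter.
- slab_large: White marble shelf slab (large), 240 x 64 x 15 mm, 0.58 kg (mass +-15 percent); may be absent. Lies flat on the counter. Origin at the centre of its underside, x along its length, z up. Drilled through with one large hole, 36 mm, at x = +72 mm (for the neck) and two small holes, 14 mm, at x = -72 mm, y = +11 and -11 mm (for the slim posts).
- slab_large_hole (a point): Centre of the large hole of slab_large, at its underside.
- slab_large_small_holes (a point): Midway between the two small holes of slab_large, at its underside.
- slab_medium: White marble shelf slab (medium), 222 x 56 x 15 mm, 0.46 kg (mass +-15 percent); may be absent. Lies flat on the counter. Origin at the centre of its underside, x along its length, z up. Drilled through with one large hole, 36 mm, at x = +72 mm (for the neck) and two small holes, 14 mm, at x = -72 mm, y = +11 and -11 mm (for the slim posts).
- slab_medium_hole (a point): Centre of the large hole of slab_medium, at its underside.
- slab_medium_small_holes (a point): Midway between the two small holes of slab_medium, at its underside.
- slab_small: White marble shelf slab (small), 204 x 48 x 15 mm, 0.35 kg (mass +-15 percent); may be absent. Lies flat on the counter. Origin at the centre of its underside, x along its length, z up. Drilled through with one large hole, 36 mm, at x = +72 mm (for the neck) and two small holes, 14 mm, at x = -72 mm, y = +11 and -11 mm (for the slim posts).
- slab_small_hole (a point): Centre of the large hole of slab_small, at its underside.
- slab_small_small_holes (a point): Midway between the two small holes of slab_small, at its underside.
Things that resemble listed ones, but are neither listed nor needed, are in the scene too. Several things have the shape of the tray; the one meant has the colours described above.

How it is judged:
On the way, in this order (a step that is already met when the one before it is completed fails the run):
1. the cap is unscrewed and lifted clear of the neck (height (world z) of cap above 0.108 m), for 0.2 s.
2. the cap stands upright in the tray, let go (horizontal distance between cap and tray_in below 0.07 m and height (world z) of cap below 0.012 m and angle between cap's own z axis and vertical below 0.1 rad and contact force between the fingers and cap below 0.1 N), for 0.2 s.
3. the large slab lies flat over the neck and posts, let go (height (world z) of slab_large between 0.018 and 0.026 m and horizontal distance between slab_large_hole and neck below 0.009 m and horizontal distance between slab_large_small_holes and posts below 0.009 m and angle between slab_large's own z axis and vertical below 0.05 rad and contact force between the fingers and slab_large below 0.1 N), for 0.2 s.
4. the medium slab lies flat over the neck and posts, let go ((height (world z) of slab_medium between 0.018 and 0.026 m or height (world z) of slab_medium between 0.033 and 0.041 m) and horizontal distance between slab_medium_hole and neck below 0.009 m and horizontal distance between slab_medium_small_holes and posts below 0.009 m and angle between slab_medium's own z axis and vertical below 0.05 rad and contact force between the fingers and slab_medium below 0.1 N), for 0.2 s.
5. the small slab lies flat over the neck and posts, let go ((height (world z) of slab_small between 0.033 and 0.041 m or height (world z) of slab_small between 0.048 and 0.056 m) and horizontal distance between slab_small_hole and neck below 0.009 m and horizontal distance between slab_small_small_holes and posts below 0.009 m and angle between slab_small's own z axis and vertical below 0.05 rad and contact force between the fingers and slab_small below 0.1 N), for 0.2 s.
At the end, for the whole second after the job is handed in: Cap upright in the tray, within 70 mm of its centre; every slab present flat on the stand, big hole within 9 mm of the neck's axis, small holes within 9 mm of the posts, biggest lowest, no gaps (undersides within 4 mm of 22, 37, 52 mm above the counter); all let go and at rest (all of step 2 and all of step 3 and all of step 4 and all of step 5 and linear speed of each of cap, slab_large, slab_medium, slab_small below 0.02 m/s); the robot touches nothing.
It fails at once if a slab is dropped (falls freely at more than 0.7 m/s, 60 mm or more above the counter) ((height (world z) of slab_large above 0.06 m and linear speed of slab_large above 0.7 m/s and contact force between the fingers and slab_large below 0.1 N) or (height (world z) of slab_medium above 0.06 m and linear speed of slab_medium above 0.7 m/s and contact force between the fingers and slab_medium below 0.1 N) or (height (world z) of slab_small above 0.06 m and linear speed of slab_small above 0.7 m/s and contact force between the fingers and slab_small below 0.1 N)).
It fails at once if another ware on the counter (pot, bowl, speaker, tape measure, pen, label roll, bottle cap) is moved by more than 40 mm (distance of any of ribbed_pot, dark_bowl, speaker, tape_measure, marker_pen, label_roll, bottle_cap from where it was at the start of the episode above 0.04 m).
Of slab_large, slab_medium, slab_small only 2 to 3 are there at a start; the rules pass over those that are not, and their reading is None.
At some moment in a run one of slab_large, slab_medium, slab_small may be knocked a few centimetres aside while the robot is not near it.
It also fails if it takes over 200 s, if anything falls off the work surface, if the arm or the gripper's body presses on something with over 40 N, if the wrist force passes 120 N, or if a joint passes its speed limit or range.

### The arm

A 6-joint arm with a two-finger parallel gripper is mounted at the origin on the work surface. World frame = base frame: x ahead of the robot, y to its left, z up, the work surface at z = 0. Lengths are in m, angles in rad, forces in N, time in s.
With the tool pointing down it reaches from about 0.275 to 1 m from the base axis. Payload 8.4 kg.
Tool frame: the origin (TCP) lies at the very end of the fingers, on their centre line; the grasp point (between the pads) lies 19 mm behind it; z points along the fingers, y is the line along which they close (so a half turn about z gives the same grasp; the last joint's range is limited). The gripper opens to 85 mm and grips with 20 to 120 N. Pads are 22 mm wide; open, the fingers measure 114 mm over their backs; the gripper's body (76 mm by 85 mm) begins 54 mm behind the grasp point. The pads swing forward as they close: fully open they stand 13 mm farther back than shut.
Start: joints at [-1.298, 0.353, 1.633, -0, 1.155, -0.002], TCP at [0.17, -0.602, 0.231] pointing down, gripper open.
Joint ranges: [-2.63, 2.63], [-0.92, 2.1], [0.06, 2.66], [-1.3, 4.44], [0, 2.69], [-3.02, 3.02]. Speed limits (rad/s): [2.22, 2.22, 2.79, 3.14, 3.14, 3.14].

### API

Orientations are given as a 3x3 rotation matrix whose columns are the frame's x, y, z axes.
In Python, from cell import robot, viewer, ticket, spotter gives the robot as it stands.
- The arm moves only by the shell command python3 -m pendant 'ROWS' [FORCE]. ROWS is JSON, one flat list of numbers, 7 for each row, row after row: the finger opening in mm, from 0 to 85.4, then the shift along the world's x, y, z in mm, then the turn, a rotation vector about the world's x, y, z in degrees. In form: [hand, tx, ty, tz, rx, ry, rz, hand, tx, ty, tz, rx, ry, rz, ...]. A call has exactly 5 rows; each row shifts and turns the commanded pose from where the row before left it; what a row does not reach is not made up. A row lasts 1/12 s, in which the tool goes at most 41.7 mm and 7.16 degrees, less where a joint would pass 70% of its speed; a pose out of reach is approached as far as the arm can. A call with a gripper value outside its range is refused whole. The fingers move at their own pace and stop on an object; FORCE is the grip in N (left out, the last holds). Time passes only in rows, so rows that do not move let the fingers close, or fill a call up. It gives the time, the measured TCP pose, the force, the opening and the grip force at its end, in the units of the state.
- robot.observe(): the state, without advancing time (a new reading comes with each control period).
- viewer.read_camera(name): name is "scene" or "top"; returns the picture (480x640x3 uint8, blue, green, red); there is no depth.
- viewer.calibration(name): a dict with "fx", "fy", "cx", "cy" (pixels), "world_to_cam" (4x4, takes a point from world to camera coordinates). Camera axes: x right, y up, looking along -z (the intrinsics and any distortion apply to the point x, -y, -z); pixel columns grow to the right and rows downward; lengths in m; the calibration is good to about 2 mm. A picture is of the moment at which its call begins. calibration takes no time and is no camera call.
- ticket.close_job(): hands the job in; it is judged then, once.
Trained networks look in the newest picture that a camera, given by its name, has taken for a name from the list of things; names that differ only in an ending like _2 or _b are one class to them, and where a whole thing is asked for, a point or a joint stands for the part that bears it (a point fixed in the world has none). Each returns a list of dicts, best first, with "confidence" (0 to 1); they miss things now and then, are a little off and sometimes report something else, mostly with a low value. They report only what shows in the picture. A call takes as long as a camera call. They do not tell look-alikes from the thing itself.
- spotter.regions_of(camera, name): "region" (480x640 bool, what is visible of it) and "extent" ([left, top, right, bottom] in pixels, round what is visible of it).
The state is a dict: "t": time; "joint_positions": joint angles; "qvel": joint speeds; "joint_torque": joint torques, N m; "eef_pos": TCP position; "tcp_rot": TCP orientation; "ft_force": force on the tool from outside, world axes, zero at the start; "wrist_torque": the same for the moment, N m; "finger_gap": finger opening in m; "finger_force": force on a finger pad.
Only numpy, scipy, OpenCV 4.12 (cv2) and the standard library are available. Lean on these libraries where they do the work, as an engineer would, in place of code of your own. Each camera call takes 0.05 s, during which the arm holds its last target. There are 200 camera calls.

## Working session

There is one attempt and no reset: what is moved stays moved. The work goes in short steps, Python scripts to look and compute and a shell command to move; the robot and the scene stay as the last step left them, time stands still between calls to the robot, and variables do not carry over. Pictures are saved under pics/ and viewed, at most 14 in all, crops included, and the job is handed in when it is done.

```bash
ls; mkdir -p pics; python3 - <<'E'
from cell import robot, viewer, ticket, spotter
import cv2,numpy as np
for c in("top","scene"):
    im=viewer.read_camera(c); cv2.imwrite(f"pics/{c}0.png",im)
    k=viewer.calibration(c); print(c,{a:(np.round(b,4).tolist()) for a,b in k.items() if not isinstance(b,str)})
    for n in("stand","cap","tray","slab_large","slab_medium","slab_small"):
        for d in spotter.regions_of(c,n): 
            m=d["region"];ys,xs=np.nonzero(m);print(c,n,round(d["confidence"],2),d["extent"],len(xs),xs.mean().round(1) if len(xs) else 0,ys.mean().round(1) if len(xs) else 0)
s=robot.observe();print(s["t"],s["eef_pos"],s["tcp_rot"],s["finger_gap"])
E
```

```text
pics
top {'fx': 572.8864, 'fy': 572.8864, 'cx': 316.6123, 'cy': 239.267, 'world_to_cam': [[-0.0247, -0.9997, -0.0016, -0.0036], [0.9837, -0.0246, 0.1782, -0.4303], [-0.1782, 0.0028, 0.984, -1.5861], [0.0, 0.0, 0.0, 1.0]]}
top stand 0.69 [309.4, 189.9, 324.8, 249.3] 891 316.9 220.2
top cap 0.66 [307.8, 164.7, 328.9, 191.0] 357 316.8 178.7
top tray 0.76 [143.7, 203.3, 208.4, 263.6] 3162 173.9 231.8
top tray 0.65 [138.0, 285.6, 210.8, 356.8] 3288 174.6 319.8
top slab_large 0.77 [432.3, 182.8, 463.4, 262.5] 1622 446.6 222.8
top slab_medium 0.74 [229.5, 169.9, 257.6, 249.3] 1309 240.9 212.9
top slab_small 0.59 [365.3, 161.8, 394.2, 227.0] 1087 380.5 196.5
scene {'fx': 447.2129, 'fy': 447.2129, 'cx': 317.2315, 'cy': 244.4345, 'world_to_cam': [[-0.8381, 0.5455, 0.0042, 0.3733], [-0.3704, -0.5748, 0.7296, 0.0755], [0.4004, 0.6099, 0.6839, -1.1459], [0.0, 0.0, 0.0, 1.0]]}
scene stand 0.59 [230.2, 251.1, 334.4, 324.3] 2360 283.8 290.2
scene cap 0.67 [182.4, 233.3, 271.6, 267.3] 1530 228.1 247.2
scene cap 0.63 [234.2, 261.9, 264.5, 299.2] 975 248.7 279.8
scene tray 0.83 [480.2, 312.0, 599.9, 426.2] 7409 541.5 369.6
scene tray 0.59 [371.2, 380.1, 513.2, 478.4] 8781 441.4 439.9
scene tray 0.25 [233.6, 260.0, 263.0, 300.8] 1022 248.5 279.3
scene slab_large 0.9 [181.2, 176.8, 278.4, 214.5] 1875 229.8 194.1
scene slab_medium 0.93 [282.7, 329.0, 396.9, 422.7] 3648 340.0 373.8
scene slab_small 0.6 [180.4, 229.7, 271.4, 268.9] 1675 227.7 247.4
0.7 [ 0.16961351 -0.60157134  0.23130688] [[ 9.62484953e-01  2.71335056e-01  3.91543593e-05]
 [ 2.71335058e-01 -9.62484953e-01 -4.82182421e-05]
 [ 2.46021822e-05  5.70332829e-05 -9.99999998e-01]] 0.0852900703945139
```

View pics/top0.png

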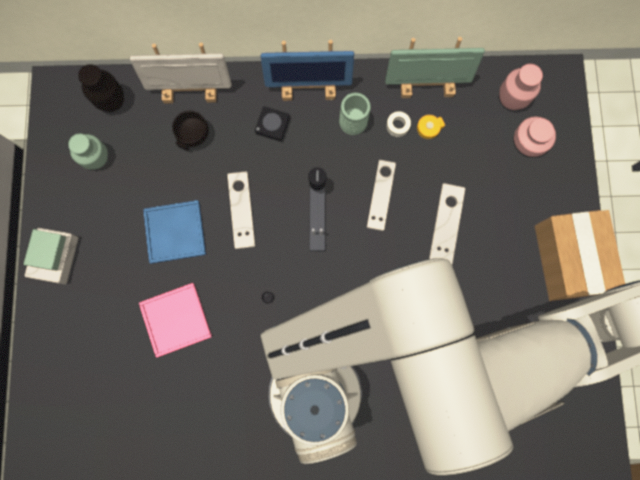

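View pics/scene0.png

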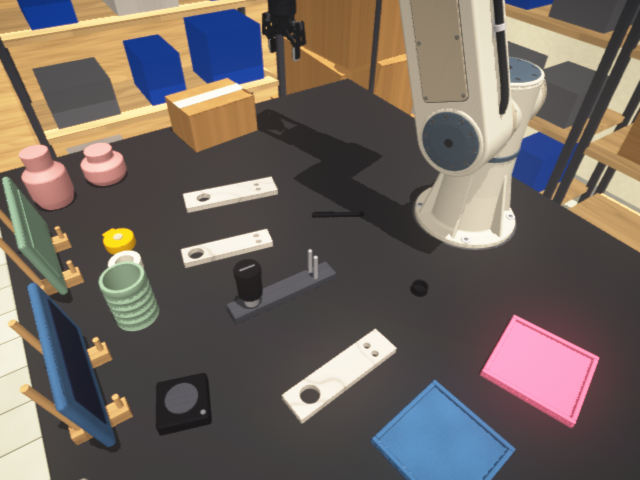

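The counter shows three white slabs (top view, about (240,210), (381,195) and (447,222)) and the stand at (317,215) with the black cap at (317,178). The blue tray is at (174,232). The pink one at (175,320) is the look-alike, so the blue one matches the description. I'll confirm it in an enlarged crop and measure.

```bash
cat > h.py <<'E'
import cv2,numpy as np
from scipy.optimize import minimize
from cell import robot, viewer, ticket, spotter
K={c:viewer.calibration(c) for c in("top","scene")}
def proj(c,P):
    k=K[c];P=np.atleast_2d(P);M=np.array(k["world_to_cam"]);q=P@M[:3,:3].T+M[:3,3]
    return np.c_[k["cx"]+k["fx"]*q[:,0]/-q[:,2],k["cy"]-k["fy"]*q[:,1]/-q[:,2]]
def back(c,uv,z):
    k=K[c];M=np.array(k["world_to_cam"]);R=M[:3,:3];o=-R.T@M[:3,3]
    d=R.T@np.array([(uv[0]-k["cx"])/k["fx"],-(uv[1]-k["cy"])/k["fy"],-1]);return o+d*(z-o[2])/d[2]
DIM=dict(slab_large=(.240,.064),slab_medium=(.222,.056),slab_small=(.204,.048))
A=np.linspace(0,2*np.pi,40,endpoint=False)
S=4
def render(c,p,dim,shape,off,z0=0.):
    x,y,t=p;R=np.array([[np.cos(t),-np.sin(t)],[np.sin(t),np.cos(t)]])
    def W(q,z): q=np.atleast_2d(q)@R.T+[x,y];return np.c_[q,np.full(len(q),z0+z)]
    def px(P): return ((proj(c,P)-off+.5)*S-.5)
    im=np.zeros((shape[0]*S,shape[1]*S),np.float32)
    l,w=dim[0]/2,dim[1]/2;C=np.array([[l,w],[-l,w],[-l,-w],[l,-w]])
    P=np.vstack([px(W(C,0)),px(W(C,.015))]).astype(np.float32)
    f=lambda P:np.round(P*16).astype(np.int32)
    cv2.fillConvexPoly(im,f(cv2.convexHull(P)),1.,cv2.LINE_AA,4)
    for hx,hy,r in((.072,0,.018),(-.072,.011,.007),(-.072,-.011,.007)):
        q=np.c_[hx+r*np.cos(A),hy+r*np.sin(A)]
        a=np.zeros_like(im);b=np.zeros_like(im)
        cv2.fillConvexPoly(a,f(px(W(q,.015))),1.,cv2.LINE_AA,4);cv2.fillConvexPoly(b,f(px(W(q,0))),1.,cv2.LINE_AA,4)
        im-=np.minimum(a,b)*im
    return cv2.resize(im,(shape[1],shape[0]),interpolation=cv2.INTER_AREA)
def fit(c,img,p0,dim,z0=0.):
    u=proj(c,[[p0[0],p0[1],z0]])[0];r=80 if c=="top" else 100
    x0,y0=max(0,int(u[0]-r)),max(0,int(u[1]-r));sub=img[y0:y0+2*r,x0:x0+2*r].min(2).astype(np.float32)
    g=np.clip((sub-40)/(175-40),0,1)
    m0=cv2.dilate((render(c,p0,dim,g.shape,(x0,y0),z0)>0).astype(np.uint8),np.ones((21,21)))
    cost=lambda p:float((((render(c,p,dim,g.shape,(x0,y0),z0)-g)*m0)**2).sum())
    s=np.array([[0,0,0],[.006,0,0],[0,.006,0],[0,0,.05]])+p0
    o=minimize(cost,p0,method="Nelder-Mead",options=dict(initial_simplex=s,xatol=1e-5,fatol=1e-3,maxiter=200))
    return o.x,o.fun
E
python3 - <<'E'
from h import *
im={c:viewer.read_camera(c) for c in K}
def init(a,b):
    a=back("top",a,.015);b=back("top",b,.015);d=a-b;m=(a+b)/2;return np.array([m[0],m[1],np.arctan2(d[1],d[0])]),np.linalg.norm(d)
for a,b in(((239,186),(244,233)),((385,171),(376,217)),((451,202),(443,250))):
    p,L=init(a,b);print("init",p.round(3),L.round(3))
    for n in DIM:
        r=[fit(c,im[c],p,DIM[n]) for c in K]
        print(n,[(x[0].round(4),round(x[1],1)) for x in r])
for n,uv,z in(("captop",(317,175),.12),("posts",(317,231),.086),("tray",(174,232),.016),("botcap",(268,297),.01)):print(n,back("top",uv,z).round(3))
t=cv2.resize(im["top"][155:260,275:360],None,fx=5,fy=5,interpolation=cv2.INTER_CUBIC)
s=cv2.resize(im["scene"][240:330,220:345],None,fx=3,fy=3,interpolation=cv2.INTER_CUBIC)
q=cv2.resize(im["top"][190:365,130:270],None,fx=2,fy=2)[:350]
o=np.zeros((600,800,3),np.uint8);o[:525,:425]=t;o[:270,425:800]=s;o[280:600,440:720]=q[:320];cv2.imwrite("pics/crop1.png",o)
E
```

```text
init [0.528 0.202 0.102] 0.141
slab_large [(array([0.5306, 0.2054, 0.1005]), np.float64(259.0)), (array([0.525 , 0.2012, 0.0981]), np.float64(644.2))]
slab_medium [(array([0.5301, 0.2054, 0.0983]), np.float64(188.4)), (array([0.5257, 0.2021, 0.0987]), np.float64(272.0))]
slab_small [(array([0.5302, 0.2058, 0.0922]), np.float64(436.8)), (array([0.5266, 0.2027, 0.086 ]), np.float64(865.3))]
init [ 0.564 -0.204 -0.231] 0.141
slab_large [(array([ 0.5653, -0.2062, -0.2288]), np.float64(438.4)), (array([ 0.5577, -0.2114, -0.1856]), np.float64(540.4))]
slab_medium [(array([ 0.5648, -0.2067, -0.2176]), np.float64(234.1)), (array([ 0.5586, -0.2099, -0.215 ]), np.float64(274.4))]
slab_small [(array([ 0.5645, -0.2064, -0.2158]), np.float64(181.5)), (array([ 0.56  , -0.2094, -0.2182]), np.float64(147.8))]
init [ 0.464 -0.392 -0.226] 0.144
slab_large [(array([ 0.4677, -0.3924, -0.2353]), np.float64(645.3)), (array([ 0.4643, -0.396 , -0.2336]), np.float64(143.4))]
slab_medium [(array([ 0.4681, -0.3929, -0.2294]), np.float64(787.7)), (array([ 0.4691, -0.3984, -0.226 ]), np.float64(352.3))]
slab_small [(array([ 0.47  , -0.3932, -0.2333]), np.float64(943.3)), (array([ 0.4679, -0.3996, -0.188 ]), np.float64(581.2))]
captop [ 0.595 -0.02   0.12 ]
posts [ 0.445 -0.016  0.086]
tray [0.466 0.396 0.016]
botcap [0.272 0.128 0.01 ]
```

View pics/crop1.png

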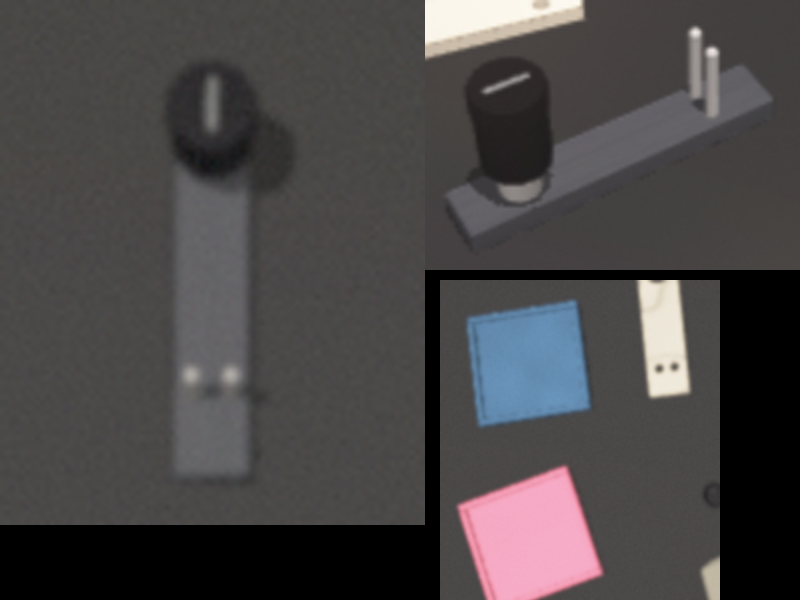

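The crop confirms that the blue tray is the one meant (the look-alike is pink). The left slab fits medium, the middle one small and the right one large. The cap top is at about (317,176) and the post tips are at about (312.8,229.6) and (320.8,229.6). Next I'll fix the stand using both cameras.

```bash
cat >> h.py <<'E'
def standpts(c,t,cap=True):
    x,y,a=t;R=np.array([[np.cos(a),-np.sin(a)],[np.sin(a),np.cos(a)]])
    L=np.array([[.072,0],[-.072,.011],[-.072,-.011]])@R.T+[x,y]
    return np.c_[L,[.12,.084,.084]]
E
python3 - <<'E'
from h import *
from scipy.optimize import least_squares
for c,o in(("top",[(317,176.3),(312.8,229.6),(320.8,229.6)]),("scene",[(247,268.3),(315.3,256.6),(309.7,250.3)])):
    o=np.array(o)
    for ob in (o,):
        r=least_squares(lambda t:(proj(c,standpts(c,t))-ob).ravel(),[.52,-.018,0]);print(c,r.x.round(4),r.fun.round(1))
# tray from both
for c in K:
    im=viewer.read_camera(c);m=((im[:,:,0].astype(int)-im[:,:,2])>60).astype(np.uint8)
    if c=="top": m[:150]=0
    else: m[:370]=0
    m[:, :]=m; n,l,st,ce=cv2.connectedComponentsWithStats(m)
    i=1+st[1:,4].argmax();print(c,st[i],back(c,ce[i],.008).round(4))
E
```

```text
top [ 0.5204 -0.0174 -0.0289] [-0.  -0.5  0.   0.2 -0.   0.2]
scene [ 0.5184 -0.0183 -0.0136] [ 0.1 -0.1 -0.1  0.1 -0.1  0.1]
top [ 144  201   60   61 2894] [0.469  0.3985 0.008 ]
scene [ 372  380  143  100 8550] [0.4616 0.3899 0.008 ]
```

```bash
python3 -m pendant '[85,21.1,29.1,0,0,0,-4.5, 85,21.1,29.1,0,0,0,-4.5, 85,21.1,29.1,0,0,0,-4.5, 85,21.1,29.1,0,0,0,-4.5, 85,21.1,29.1,0,0,0,-4.5]' 40
python3 -m pendant '[85,21.1,29.1,0,0,0,-4.5, 85,21.1,29.1,0,0,0,-4.5, 85,21.1,29.1,0,0,0,-4.5, 85,21.1,29.1,0,0,0,-4.5, 85,21.1,29.1,0,0,0,-4.5]'
python3 -m pendant '[85,21.1,29.1,0,0,0,-4.5, 85,21.1,29.1,0,0,0,-4.5, 85,21.1,29.1,0,0,0,-4.5, 85,21.1,29.1,0,0,0,-4.5, 85,21.1,29.1,0,0,0,-4.5]'
python3 -m pendant '[85,21.1,29.1,0,0,0,-4.5, 85,21.1,29.1,0,0,0,-4.5, 85,21.1,29.1,0,0,0,-4.5, 85,21.1,29.1,0,0,0,-4.5, 85,21.1,29.1,0,0,0,-4.5]'
cat > st.py <<'E'
from h import *
s=robot.observe();R=np.array(s["tcp_rot"])
print("t",round(s["t"],2),"tcp",np.round(np.array(s["eef_pos"])*1000,1),"yaw",round(np.degrees(np.arctan2(R[1,0],R[0,0])),2),"tilt",round(np.degrees(np.arccos(-R[2,2])),2),"F",np.round(s["ft_force"],1),"T",np.round(s["wrist_torque"],2),"gap",round(s["finger_gap"]*1000,1),"ff",np.round(s["finger_force"],1),"j",np.round(s["joint_positions"],2))
E
python3 st.py
```

```text
t: 1.32
eef_pos: [0.2757, -0.4547, 0.2313]
tcp_rot: [[0.993, -0.122, 0.0], [-0.122, -0.993, -0.0], [0.0, 0.0, -1.0]]
ft_force: [1.2, -0.9, 0.3]
finger_gap: 0.0851
finger_force: 0.0
t: 1.73
eef_pos: [0.3814, -0.3091, 0.2316]
tcp_rot: [[0.87, -0.492, 0.0], [-0.492, -0.87, -0.0], [0.001, 0.0, -1.0]]
ft_force: [0.9, -0.4, 1.1]
finger_gap: 0.0855
finger_force: 0.0
t: 2.15
eef_pos: [0.487, -0.1634, 0.2315]
tcp_rot: [[0.616, -0.788, 0.001], [-0.788, -0.616, -0.0], [0.001, -0.0, -1.0]]
ft_force: [0.4, -0.7, -0.6]
finger_gap: 0.0852
finger_force: 0.0
t: 2.57
eef_pos: [0.5925, -0.0178, 0.2314]
tcp_rot: [[0.268, -0.963, 0.0], [-0.963, -0.268, -0.0], [0.0, -0.0, -1.0]]
ft_force: [-0.3, -0.5, 0.9]
finger_gap: 0.085
finger_force: 0.0
t 2.57 tcp [592.5 -17.8 231.4] yaw -74.47 tilt 0.02 F [-0.3 -0.5  0.9] T [-0.05 -0.02 -0.01] gap 85.0 ff 0.0 j [-0.03  0.3   1.7  -0.    1.13  2.84]
```

```bash
python3 -m pendant '[85,-0.5,-1,-30,0,0,0, 85,0,0,-30,0,0,0, 85,0,0,-30,0,0,0, 85,0,0,-30,0,0,0, 85,0,0,-23,0,0,0]' >/dev/null
python3 -m pendant '[20,0,0,0,0,0,0, 20,0,0,0,0,0,0, 20,0,0,0,0,0,0, 20,0,0,0,0,0,0, 20,0,0,0,0,0,0]' 40 >/dev/null
python3 -m pendant '[20,0,0,0,0,0,0, 20,0,0,0,0,0,0, 20,0,0,0,0,0,0, 20,0,0,0,0,0,0, 20,0,0,0,0,0,0]' 40 >/dev/null; python3 st.py
python3 - <<'E'
from h import *
im={c:viewer.read_camera(c) for c in K}
t=cv2.resize(im["top"][120:260,255:375],None,fx=3,fy=3,interpolation=cv2.INTER_CUBIC)
s=cv2.resize(im["scene"][200:330,190:340],None,fx=2.9,fy=2.9,interpolation=cv2.INTER_CUBIC)
o=np.zeros((430,800,3),np.uint8);o[:420,:360]=t;o[:s.shape[0],362:362+s.shape[1]]=s[:, :438];cv2.imwrite("pics/crop2.png",o)
for n,p in(("slab_large",[.4677,-.394,-.234]),("slab_small",[.5625,-.208,-.217])):
    print(n,[(fit(c,im[c],np.array(p),DIM[n])) for c in K])
E
```

```text
t 3.82 tcp [592.2 -20.6  90. ] yaw -74.26 tilt 0.15 F [-0.6 -0.5  7.5] T [0.01 0.19 0.05] gap 48.6 ff 41.8 j [-0.04  0.47  1.82 -0.    0.85  2.83]
slab_large [(array([ 0.46845742, -0.39282652, -0.23259375]), np.float64(195.04197692871094)), (array([ 0.46503731, -0.39552353, -0.23609531]), np.float64(645.60205078125))]
slab_small [(array([ 0.56493962, -0.20713264, -0.20737252]), np.float64(304.08477783203125)), (array([ 0.56305557, -0.22080722, -0.07397972]), np.float64(937.3111572265625))]
```

View pics/crop2.png

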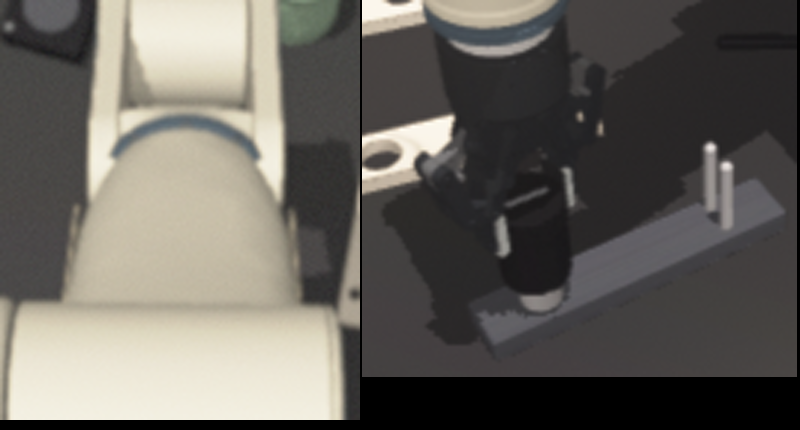

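The pads hold the cap grip, with the post tips visible at the right of the crop. Turning now.

```bash
python3 -m pendant '[20,0,0,0.5,0,0,7, 20,0,0,0.43,0,0,7, 20,0,0,0.43,0,0,7, 20,0,0,0.43,0,0,7, 20,0,0,0.43,0,0,7]' 50 >/dev/null; python3 st.py
python3 -m pendant '[20,0,0,0.43,0,0,7, 20,0,0,0.43,0,0,7, 20,0,0,0.43,0,0,7, 20,0,0,0.43,0,0,7, 20,0,0,0.43,0,0,7]' >/dev/null; python3 st.py
```

```text
t 4.33 tcp [591.4 -20.6  91.1] yaw -38.91 tilt 0.05 F [ 0.2 -0.8 -1.4] T [-0.01 -0.01 -0.02] gap 48.4 ff 51.7 j [-0.04  0.47  1.82 -0.    0.86  2.21]
t 4.75 tcp [591.8 -20.5  93.4] yaw -3.92 tilt 0.11 F [ 1.9  1.6 -2. ] T [ 0.21 -0.3  -0.05] gap 48.8 ff 51.7 j [-0.04  0.46  1.82  0.    0.86  1.6 ]
```

```bash
python3 -m pendant '[20,0,0,0.43,0,0,7, 20,0,0,0.43,0,0,7, 20,0,0,0.43,0,0,7, 20,0,0,0.43,0,0,7, 20,0,0,0.43,0,0,7]' >/dev/null; python3 st.py
python3 - <<'E'
from h import *
cv2.imwrite("pics/c3.png",cv2.resize(viewer.read_camera("scene")[200:330,190:340],None,fx=3,fy=3,interpolation=cv2.INTER_CUBIC))
E
python3 -m pendant '[20,0,0,0.43,0,0,7, 20,0,0,0.43,0,0,7, 20,0,0,0.43,0,0,7, 20,0,0,0.43,0,0,7, 20,0,0,0.43,0,0,7]' >/dev/null; python3 st.py
python3 -m pendant '[20,0,0,0.43,0,0,7, 20,0,0,0.43,0,0,7, 20,0,0,0.43,0,0,7, 20,0,0,0.43,0,0,7, 20,0,0,0.43,0,0,7]' >/dev/null; python3 st.py
```

```text
t 5.17 tcp [592.  -20.   95.6] yaw 31.07 tilt 0.13 F [ 2.9  4.2 -1.5] T [ 0.66 -0.4  -0.04] gap 48.6 ff 51.8 j [-0.04  0.46  1.81  0.    0.86  0.99]
t 5.63 tcp [591.8 -19.7  97.5] yaw 65.88 tilt 0.12 F [ 1.6  5.7 -2.1] T [ 1.   -0.35 -0.02] gap 48.7 ff 51.8 j [-0.04  0.46  1.81  0.    0.87  0.38]
t 6.05 tcp [591.4 -19.6  99.7] yaw 100.88 tilt 0.09 F [ 0.5  5.3 -0.7] T [ 1.03 -0.11 -0.02] gap 48.8 ff 51.8 j [-0.04  0.46  1.81  0.    0.87 -0.23]
```

View pics/c3.png

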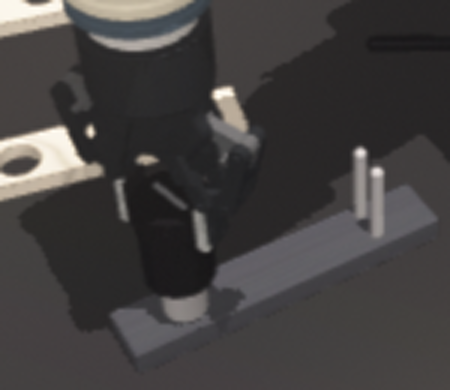

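```bash
python3 -m pendant '[20,0,0.5,0.43,0,0,7, 20,0,0.5,0.43,0,0,7, 20,0,0,0.43,0,0,7, 20,0,0,0.43,0,0,7, 20,0,0,0.43,0,0,7]' >/dev/null; python3 st.py
python3 -m pendant '[20,0,0,0.43,0,0,7, 20,0,0,0.43,0,0,7, 20,0,0,0.43,0,0,7, 20,0,0,0.43,0,0,7, 20,0,0,0.43,0,0,7]' >/dev/null
python3 -m pendant '[20,0,0,0.43,0,0,7, 20,0,0,0.43,0,0,7, 20,0,0,0.43,0,0,7, 20,0,0,0.43,0,0,7, 20,0,0,0.43,0,0,7]' >/dev/null; python3 st.py
python3 -m pendant '[85,0,0,0,0,0,0, 85,0,0,0,0,0,0, 85,0,0,0,0,0,0, 85,0,0,0,0,0,0, 85,0,0,0,0,0,0]' >/dev/null; python3 st.py
```

```text
t 6.47 tcp [590.8 -19.4 101.7] yaw 135.9 tilt 0.02 F [-1.4  1.8 -0.4] T [ 0.23  0.29 -0.01] gap 48.8 ff 51.8 j [-0.04  0.45  1.81  0.    0.88 -0.84]
t 7.3 tcp [590.7 -19.8 105.9] yaw -154.09 tilt 0.03 F [-0.8 -0.2 -0.7] T [-0.16  0.22 -0.02] gap 48.7 ff 51.8 j [-0.04  0.45  1.81 -0.    0.89 -2.06]
t 7.72 tcp [591.1 -19.6 105.6] yaw -154.39 tilt 0.01 F [-0.  -0.8  0. ] T [0.01 0.06 0.02] gap 84.6 ff 0.0 j [-0.04  0.45  1.81 -0.    0.89 -2.05]
```

```bash
python3 -m pendant '[85,0,0,0,0,0,-7, 85,0,0,0,0,0,-7, 85,0,0,0,0,0,-7, 85,0,0,0,0,0,-7, 85,0,0,0,0,0,-7]' >/dev/null
python3 -m pendant '[85,0,0,0,0,0,-7, 85,0,0,0,0,0,-7, 85,0,0,0,0,0,-7, 85,0,0,0,0,0,-7, 85,0,0,0,0,0,-7]' >/dev/null
python3 -m pendant '[85,0,0,0,0,0,-7, 85,0,0,0,0,0,-7, 85,0,0,0,0,0,-7, 85,0,0,0,0,0,-7, 85,0,0,0,0,0,-7]' >/dev/null
python3 -m pendant '[85,0,0,0,0,0,-7, 85,0,0,0,0,0,-7, 85,0,0,0,0,0,-7, 85,0,0,0,0,0,-7, 85,0,0,0,0,0,-7]' >/dev/null
python3 -m pendant '[85,0,0,0,0,0,-7, 85,0,0,0,0,0,-7, 85,0,0,0,0,0,-7, 85,0,0,0,0,0,-7, 85,0,0,0,0,0,-7]' >/dev/null
python3 -m pendant '[20,0,0,0,0,0,0, 20,0,0,0,0,0,0, 20,0,0,0,0,0,0, 20,0,0,0,0,0,0, 20,0,0,0,0,0,0]' 50 >/dev/null
python3 -m pendant '[20,0,0,0,0,0,0, 20,0,0,0,0,0,0, 20,0,0,0,0,0,0, 20,0,0,0,0,0,0, 20,0,0,0,0,0,0]' >/dev/null; python3 st.py
python3 -m pendant '[20,0,0,0.43,0,0,7, 20,0,0,0.43,0,0,7, 20,0,0,0.43,0,0,7, 20,0,0,0.43,0,0,7, 20,0,0,0.43,0,0,7]' >/dev/null; python3 st.py
python3 -m pendant '[20,0,0,0.43,0,0,7, 20,0,0,0.43,0,0,7, 20,0,0,0.43,0,0,7, 20,0,0,0.43,0,0,7, 20,0,0,0.43,0,0,7]' >/dev/null; python3 st.py
python3 -m pendant '[20,0,0,0.43,0,0,7, 20,0,0,0.43,0,0,7, 20,0,0,0.43,0,0,7, 20,0,0,0.43,0,0,7, 20,0,0,0.43,0,0,7]' >/dev/null; python3 st.py
```

```text
t 10.63 tcp [591.2 -19.6 105.7] yaw 30.75 tilt 0.02 F [-0.4 -0.9  3.8] T [-0.22  0.11 -0.04] gap 48.5 ff 51.1 j [-0.04  0.45  1.81 -0.    0.89  1.  ]
t 11.05 tcp [591.1 -19.6 107.8] yaw 66.09 tilt 0.01 F [-0.1 -1.2  2.8] T [-0.22  0.07 -0.08] gap 48.8 ff 51.2 j [-0.04  0.44  1.81 -0.    0.89  0.38]
t 11.47 tcp [591.4 -19.5 110. ] yaw 101.09 tilt 0.03 F [-0.3  0.1  1.7] T [-0.14 -0.07 -0.  ] gap 48.9 ff 51.2 j [-0.04  0.44  1.81  0.    0.89 -0.23]
t 11.88 tcp [591.5 -19.5 112.1] yaw 136.09 tilt 0.05 F [ 0.6 -0.2  2.3] T [-0.1  -0.11 -0.02] gap 48.6 ff 51.1 j [-0.04  0.44  1.8   0.    0.9  -0.84]
```

```bash
python3 -m pendant '[20,0,0,2,0,0,2, 20,0,0,2,0,0,2, 20,0,0,2,0,0,0, 20,0,0,2,0,0,0, 20,0,0,2,0,0,0]' >/dev/null; python3 st.py
python3 -m pendant '[20,0,0,6,0,0,0, 20,0,0,6,0,0,0, 20,0,0,6,0,0,0, 20,0,0,6,0,0,0, 20,0,0,6,0,0,0]' >/dev/null; python3 st.py
```

```text
t 12.3 tcp [590.9 -19.5 121.9] yaw 139.68 tilt 0.02 F [ 0.6  0.1 -2. ] T [-0.07 -0.05  0.04] gap 48.6 ff 51.8 j [-0.04  0.43  1.8   0.    0.92 -0.9 ]
t 12.72 tcp [591.1 -19.5 152.9] yaw 139.74 tilt 0.01 F [ 0.5 -0.7 -1.5] T [-0.01 -0.   -0.  ] gap 48.7 ff 51.9 j [-0.04  0.39  1.78  0.    0.98 -0.9 ]
```

```bash
python3 -m pendant '[20,0,0,10,0,0,0, 20,0,0,10,0,0,0, 20,0,0,5,0,0,0, 20,0,0,0,0,0,0, 20,0,0,0,0,0,0]' >/dev/null
python3 -m pendant '[20,-10.5,34.5,0,0,0,0, 20,-10.5,34.5,0,0,0,0, 20,-10.5,34.5,0,0,0,0, 20,-10.5,34.5,0,0,0,0, 20,-10.5,34.5,0,0,0,0]' >/dev/null
python3 -m pendant '[20,-10.5,34.5,0,0,0,0, 20,-10.5,34.5,0,0,0,0, 20,-10.5,34.5,0,0,0,0, 20,-10.5,34.5,0,0,0,0, 20,-10.5,34.5,0,0,0,0]' >/dev/null
python3 -m pendant '[20,-10.5,34.5,0,0,0,0, 20,-10.5,34.5,-20,0,0,0, 20,0,0,-30,0,0,0, 20,0,0,-30,0,0,0, 20,0,0,-30,0,0,0]' >/dev/null;python3 st.py
python3 -m pendant '[20,0,0,-6,0,0,0, 20,0,0,-5,0,0,0, 20,0,0,-4,0,0,0, 20,0,0,-3,0,0,0, 20,0,0,0,0,0,0]' >/dev/null;python3 st.py
```

```text
t 14.38 tcp [464.3 395.1  65.4] yaw 139.84 tilt 0.01 F [ 0.7 -0.3 -2. ] T [-0.03 -0.04  0.03] gap 48.9 ff 52.1 j [ 0.7   0.53  1.79 -0.    0.83 -0.17]
t 14.8 tcp [465.8 394.8  49.9] yaw 139.72 tilt 0.09 F [-0.4 -0.1 -1.5] T [-0.06 -0.06  0.03] gap 48.6 ff 52.2 j [ 0.7   0.55  1.79  0.    0.8  -0.17]
```

```bash
python3 -m pendant '[20,0,0,-1,0,0,0, 20,0,0,-1,0,0,0, 20,0,0,-1,0,0,0, 20,0,0,-1,0,0,0, 20,0,0,0,0,0,0]' >/dev/null;python3 st.py
python3 -m pendant '[20,0,0,-0.5,0,0,0, 20,0,0,-0.5,0,0,0, 20,0,0,0,0,0,0, 20,0,0,0,0,0,0, 20,0,0,0,0,0,0]' >/dev/null;python3 st.py
```

```text
t 15.22 tcp [466.2 394.9  47.9] yaw 139.75 tilt 0.13 F [-2.3 -4.6 21.6] T [-1.22  0.93  0.02] gap 48.8 ff 54.2 j [ 0.7   0.55  1.79 -0.    0.79 -0.17]
t 15.63 tcp [466.3 394.9  47.8] yaw 139.75 tilt 0.15 F [-5.3 -6.6 29.6] T [-1.67  1.4   0.02] gap 48.7 ff 55.4 j [ 0.7   0.55  1.79 -0.    0.79 -0.17]
```

```bash
python3 -m pendant '[20,0,0,1,0,0,0, 20,0,0,1,0,0,0, 20,0,0,0.5,0,0,0, 20,0,0,0,0,0,0, 20,0,0,0,0,0,0]' >/dev/null;python3 st.py
python3 -m pendant '[85,0,0,0,0,0,0, 85,0,0,0,0,0,0, 85,0,0,0,0,0,0, 85,0,0,0,0,0,0, 85,0,0,0,0,0,0]' >/dev/null
python3 -m pendant '[85,0,0,10,0,0,0, 85,0,0,25,0,0,0, 85,0,0,35,0,0,0, 85,0,0,40,0,0,0, 85,0,0,40,0,0,0]' >/dev/null;python3 st.py
```

```text
t 16.05 tcp [466.  394.9  48.1] yaw 139.75 tilt 0.12 F [-0.4 -2.6 11. ] T [-0.59  0.33  0.04] gap 48.4 ff 53.3 j [ 0.7   0.55  1.79 -0.    0.79 -0.17]
t 16.88 tcp [464.6 394.  198.4] yaw 139.75 tilt 0.06 F [ 0.3  0.9 -0.6] T [ 0.06 -0.03  0.02] gap 84.9 ff 0.0 j [ 0.7   0.36  1.7   0.    1.08 -0.17]
```

```bash
python3 - <<'E'
from h import *
im={c:viewer.read_camera(c) for c in K}
for n,p in(("slab_large",[.467,-.394,-.234]),("slab_small",[.5625,-.208,-.217]),("slab_medium",[.528,.204,.099])):
    print(n,[(fit(c,im[c],np.array(p),DIM[n])) for c in K])
t=cv2.resize(im["top"][150:260,280:355],None,fx=5,fy=5,interpolation=cv2.INTER_CUBIC)
s=cv2.resize(im["scene"][240:330,225:345],None,fx=3.4,fy=3.4,interpolation=cv2.INTER_CUBIC)
q=cv2.resize(im["scene"][330:480,360:540],None,fx=1.8,fy=1.8)
o=np.zeros((600,800,3),np.uint8);o[:550,:375]=t;o[:306,380:788]=s;o[310:580,380:704]=q;cv2.imwrite("pics/crop4.png",o)
np.savez("im4.npz",**im)
E
```

```text
slab_large [(array([ 0.4684338 , -0.39276916, -0.23090371]), np.float64(191.39236450195312)), (array([ 0.46484751, -0.39615799, -0.2353963 ]), np.float64(101.63739013671875))]
slab_small [(array([ 0.56465146, -0.20638775, -0.21381865]), np.float64(179.14605712890625)), (array([ 0.56048388, -0.20968662, -0.21792707]), np.float64(109.51360321044922))]
slab_medium [(array([0.53018243, 0.20533262, 0.0960508 ]), np.float64(164.46713256835938)), (array([0.52577829, 0.20223782, 0.09433522]), np.float64(214.88316345214844))]
```

View pics/crop4.png

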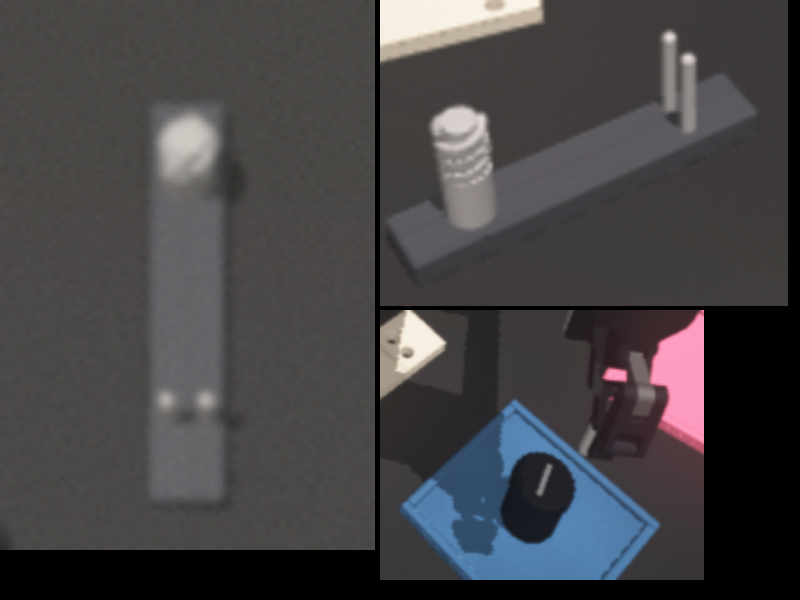

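The cap stands upright in the blue tray. The bare neck and both posts are visible, so I'll refine the stand pose with a region fit in both cameras.

```bash
cat > stand.py <<'E'
from h import *
im=np.load("im4.npz")
def hull(m,P,off,S,v): cv2.fillConvexPoly(m,np.round((((P-off+.5)*S)-.5)*16).astype(np.int32)[:,None] if 0 else cv2.convexHull(np.round(((P-off+.5)*S-.5)*16).astype(np.int32)),v,cv2.LINE_8,4)
S=6
def labels(c,t,off,shape):
    x,y,a=t;R=np.array([[np.cos(a),-np.sin(a)],[np.sin(a),np.cos(a)]])
    W=lambda q,z:proj(c,np.c_[np.atleast_2d(q)@R.T+[x,y],np.full(len(np.atleast_2d(q)),z)])
    m=np.zeros((shape[0]*S,shape[1]*S),np.uint8);C=np.array([[.119,.022],[-.119,.022],[-.119,-.022],[.119,-.022]])
    hull(m,np.vstack([W(C,0),W(C,.022)]),off,S,1);hull(m,W(C,.022),off,S,2)
    o=lambda cx,cy,r:np.c_[cx+r*np.cos(A),cy+r*np.sin(A)]
    for cx,cy,r,h in((-.072,.011,.0045,.084),(-.072,-.011,.0045,.084),(.072,0,.015,.1)):
        hull(m,np.vstack([W(o(cx,cy,r),.022),W(o(cx,cy,r),h)]),off,S,3)
    return m
for c,(x0,y0,w,h) in(("top",(295,160,45,98)),("scene",(222,240,125,90))):
    g=cv2.cvtColor(im[c],cv2.COLOR_BGR2GRAY)[y0:y0+h,x0:x0+w].astype(np.float32);g=np.minimum(g,150)
    G=cv2.resize(g,None,fx=S,fy=S,interpolation=cv2.INTER_LINEAR)
    def cost(t):
        m=labels(c,t,(x0,y0),g.shape);return sum(float(((G[m==i]-np.median(G[m==i]))**2).clip(0,900).sum()) for i in range(4))/1e4
    for st in([.5195,-.018,-.02],[.522,-.016,-.03]):
        s=np.array([[0,0,0],[.006,0,0],[0,.006,0],[0,0,.03]])+st
        o=minimize(cost,st,method="Nelder-Mead",options=dict(initial_simplex=s,xatol=1e-5,fatol=1e-3));print(c,o.x.round(4),round(o.fun,2))
E
python3 stand.py
```

```text
top [ 0.5233 -0.0169 -0.0271] 604.76
top [ 0.5243 -0.0169 -0.0271] 610.33
scene [ 0.5187 -0.0182 -0.0276] 3338.13
scene [ 0.5187 -0.0182 -0.0283] 3339.43
```

```bash
python3 -m pendant '[85,0,-39.4,0,0,0,1.35, 85,0,-39.4,0,0,0,1.35, 85,0,-39.4,0,0,0,1.35, 85,0,-39.4,0,0,0,1.35, 85,0,-39.4,0,0,0,1.35]' >/dev/null
python3 -m pendant '[85,0,-39.4,0,0,0,1.35, 85,0,-39.4,0,0,0,1.35, 85,0,-39.4,0,0,0,1.35, 85,0,-39.4,0,0,0,1.35, 85,0,-39.4,0,0,0,1.35]' >/dev/null
python3 -m pendant '[85,0,-39.4,0,0,0,1.35, 85,0,-39.4,0,0,0,1.35, 85,0,-39.4,0,0,0,1.35, 85,0,-39.4,0,0,0,1.35, 85,0,-39.4,0,0,0,1.35]' >/dev/null
python3 -m pendant '[85,-0.5,-39.4,0,0,0,1.35, 85,-0.5,-39.4,0,0,0,1.35, 85,-0.5,-39.4,0,0,0,1.35, 85,-0.5,-39.4,0,0,0,1.35, 85,-0.5,-39.4,0,0,0,1.35]' >/dev/null
python3 st.py; python3 -c "
from h import *
print(back('scene',(313,214),.005),back('scene',(362,215),.005),back('scene',(420,289),.01))
im={c:viewer.read_camera(c) for c in K}
print(fit('scene',im['scene'],np.array([.465,-.396,-.235]),DIM['slab_large']))"
```

```text
t 18.65 tcp [ 462.1 -395.5  196.8] yaw 166.8 tilt 0.01 F [ 0.3 -0.1  0.8] T [-0.05 -0.04  0.04] gap 85.0 ff 0.0 j [-0.71  0.36  1.7   0.    1.08 -2.05]
[ 0.3241713  -0.20606384  0.005     ] [ 0.2216411  -0.13532539  0.005     ] [0.27196341 0.13319117 0.01      ]
(array([ 0.46571032, -0.39523503, -0.2463892 ]), np.float64(115.33270263671875))
```

```bash
python3 -m pendant '[85,0,1,-40,0,0,0, 85,0,0,-40,0,0,0, 85,0,0,-40,0,0,0, 85,0,0,-40,0,0,0, 85,0,0,-24,0,0,0]' >/dev/null;python3 st.py
python3 -m pendant '[85,0,0,-5,0,0,0, 85,0,0,-3,0,0,0, 85,0,0,-2,0,0,0, 85,0,0,0,0,0,0, 85,0,0,0,0,0,0]' >/dev/null;python3 st.py
python3 -m pendant '[50,0,0,0,0,0,0, 50,0,0,0,0,0,0, 50,0,0,0,0,0,0, 50,0,0,0,0,0,0, 50,0,0,0,0,0,0]' 70 >/dev/null;python3 st.py
```

```text
t 19.17 tcp [ 460.9 -390.7    8.9] yaw 166.74 tilt 0.23 F [-0.8  0.5  0.4] T [0.01 0.01 0.  ] gap 85.1 ff 0.0 j [-0.71  0.6   1.82  0.    0.73 -2.05]
t 19.58 tcp [ 463.7 -393.4    4.4] yaw 166.75 tilt 0.17 F [ 0.1  0.3 -0.1] T [-0.01  0.05  0.  ] gap 85.1 ff 0.0 j [-0.71  0.61  1.81  0.    0.71 -2.05]
t 20.0 tcp [ 463.2 -392.8    4.4] yaw 166.73 tilt 0.09 F [-2.   3.5 14.1] T [ 0.67  0.35 -0.03] gap 61.5 ff 73.0 j [-0.71  0.61  1.81  0.    0.71 -2.05]
```

```bash
python3 -m pendant '[50,0,0,3,0,0,0, 50,0,0,6,0,0,0, 50,0,0,10,0,0,0, 50,0,0,15,0,0,0, 50,0,0,15,0,0,0]' 80 >/dev/null;python3 st.py
python3 -m pendant '[50,0,0,20,0,0,0, 50,0,0,20,0,0,0, 50,0,0,20,0,0,0, 50,0,0,15,0,0,0, 50,0,0,10,0,0,0]' >/dev/null;python3 st.py
python3 -c "
from h import *
cv2.imwrite('pics/c5.png',viewer.read_camera('scene')[60:360,60:500])"
```

```text
t 20.42 tcp [ 462.  -392.2   52. ] yaw 166.74 tilt 0.08 F [-0.  -0.2 -6.1] T [ 0.    0.   -0.08] gap 60.8 ff 88.1 j [-0.71  0.54  1.8  -0.    0.8  -2.05]
t 20.83 tcp [ 462.9 -392.9  138.7] yaw 166.74 tilt 0.11 F [-0.2 -1.1 -6.1] T [-0.04 -0.04 -0.04] gap 60.4 ff 88.2 j [-0.71  0.42  1.75 -0.    0.96 -2.05]
```

View pics/c5.png

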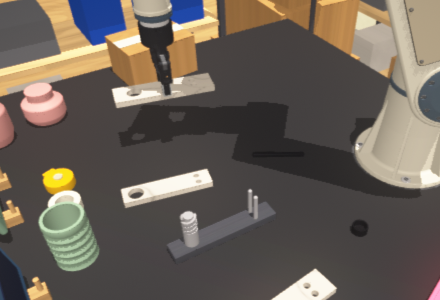

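The slab is held level. Carrying it to above the stand.

```bash
python3 -m pendant '[50,2,14,0,0,0,0.5, 50,4.9,34.1,0,0,0,1.06, 50,4.9,34.1,0,0,0,1.06, 50,4.9,34.1,0,0,0,1.06, 50,4.9,34.1,0,0,0,1.06]' >/dev/null
python3 -m pendant '[50,4.9,34.1,0,0,0,1.06, 50,4.9,34.1,0,0,0,1.06, 50,4.9,34.1,0,0,0,1.06, 50,4.9,34.1,0,0,0,1.06, 50,4.9,34.1,0,0,0,1.06]' >/dev/null
python3 -m pendant '[50,4.9,34.1,0,0,0,1.06, 50,3,20.5,0,0,0,0.55, 50,0,0,0,0,0,0, 50,0,0,0,0,0,0, 50,0,0,0,0,0,0]' >/dev/null;python3 st.py
python3 - <<'E'
from h import *
im={c:viewer.read_camera(c) for c in K}
np.savez("im6.npz",**im)
s=robot.observe();z=s["eef_pos"][2]-.004
for z0 in(z,):
  print(z0,[fit(c,im[c],np.array([.519,-.0175,-.0275]),DIM["slab_large"],z0) for c in K])
s=cv2.resize(im["scene"][150:330,170:400],None,fx=3.4,fy=3.4,interpolation=cv2.INTER_CUBIC)
cv2.imwrite("pics/c6.png",s[:600,:800])
E
```

```text
t 22.13 tcp [515.8 -17.  135.8] yaw 178.44 tilt 0.09 F [ 0.2 -0.8 -5.8] T [ 0.05  0.01 -0.01] gap 61.0 ff 88.7 j [-0.04  0.3   1.95 -0.    0.89 -1.58]
0.13209951623729266 [(array([ 0.49375436, -0.00632828, -0.02326761]), np.float64(2337.4453125)), (array([ 0.51793749, -0.01896241, -0.03727913]), np.float64(1436.0677490234375))]
```

View pics/c6.png

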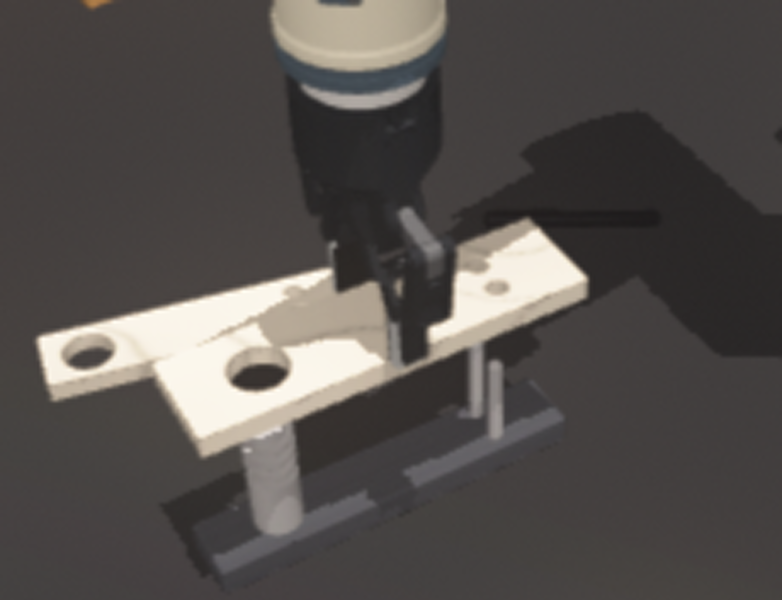

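```bash
cat > corn.py <<'E'
from h import *
from scipy.optimize import least_squares
def solve(c,L,uv,p0,free_z=False):
    L=np.array(L,float);uv=np.array(uv,float)
    def f(p):
        R=np.array([[np.cos(p[2]),-np.sin(p[2])],[np.sin(p[2]),np.cos(p[2])]])
        return (proj(c,np.c_[L[:,:2]@R.T+p[:2],L[:,2]+(p[3] if free_z else p0[3])])-uv).ravel()
    r=least_squares(f,p0 if free_z else p0[:3]);return r.x.round(4),r.fun.round(1)
E
python3 - <<'E'
from corn import *
cr=lambda x,y:(x/3.4+170-.35,y/3.4+150-.35)
L=[(.072,0,.015),(.12,.032,0),(-.12,.032,0),(-.12,-.032,.015),(.12,-.032,.015)]
uv=[cr(258,368),cr(205,456),cr(587,296),cr(530,219),cr(153,366)]
for fz in(0,1):print(solve("scene",L,uv,[.518,-.0174,-.0275,.1315],fz))
E
```

```text
(array([ 0.5172, -0.0184, -0.0269]), array([ 0.5, -0.3, -0.1,  0.6, -0.1,  0.5, -0.5, -0.2,  0.2, -0.6]))
(array([ 0.5178, -0.017 , -0.0261,  0.133 ]), array([ 0.4, -0.3, -0.2,  0.7,  0. ,  0.5, -0.4, -0.3,  0.1, -0.6]))
```

```bash
python3 -m pendant '[50,1.2,-0.4,-8,0,0,0, 50,0,0,-8,0,0,0, 50,0,0,-6,0,0,0, 50,0,0,-3,0,0,0, 50,0,0,0,0,0,0]' >/dev/null;python3 st.py
python3 -m pendant '[50,0,0,-3,0,0,0, 50,0,0,-3,0,0,0, 50,0,0,-3,0,0,0, 50,0,0,0,0,0,0, 50,0,0,0,0,0,0]' >/dev/null;python3 st.py
```

```text
t 22.65 tcp [517.  -17.7 110.3] yaw 178.36 tilt 0.12 F [-0.6  0.  -5.7] T [-0.02 -0.03 -0.04] gap 60.7 ff 88.7 j [-0.04  0.34  1.96  0.    0.83 -1.58]
t 23.07 tcp [517.7 -17.4 102.4] yaw 178.4 tilt 0.01 F [-0.1 -0.2 -6. ] T [ 0.04 -0.01  0.01] gap 60.8 ff 88.7 j [-0.04  0.36  1.97  0.    0.82 -1.58]
```

```bash
python3 -m pendant '[50,0,0,-2,0,0,0, 50,0,0,-2,0,0,0, 50,0,0,-2,0,0,0, 50,0,0,0,0,0,0, 50,0,0,0,0,0,0]' >/dev/null;python3 st.py
python3 -m pendant '[50,0,0,-2,0,0,0, 50,0,0,-2,0,0,0, 50,0,0,-1,0,0,0, 50,0,0,0,0,0,0, 50,0,0,0,0,0,0]' >/dev/null;python3 st.py
```

```text
t 23.48 tcp [517.7 -17.4  96.3] yaw 178.4 tilt 0.02 F [-0.4 -0.3 -5.7] T [-0.03 -0.03  0.05] gap 60.9 ff 88.7 j [-0.04  0.37  1.97  0.    0.8  -1.58]
t 23.9 tcp [517.7 -17.4  91.4] yaw 178.39 tilt 0.01 F [ 0.8 -0.2 -6.1] T [-0.04  0.03  0.08] gap 60.7 ff 88.8 j [-0.04  0.37  1.98  0.    0.79 -1.58]
```

```bash
python3 -m pendant '[50,0,0,-2,0,0,0, 50,0,0,-2,0,0,0, 50,0,0,-1,0,0,0, 50,0,0,0,0,0,0, 50,0,0,0,0,0,0]' >/dev/null;python3 st.py
python3 -m pendant '[50,0,0,-2,0,0,0, 50,0,0,-2,0,0,0, 50,0,0,-1,0,0,0, 50,0,0,0,0,0,0, 50,0,0,0,0,0,0]' >/dev/null;python3 st.py
```

```text
t 24.32 tcp [517.7 -17.5  86.4] yaw 178.39 tilt 0.02 F [ 0.7  0.1 -5.6] T [ 0.03 -0.04  0.03] gap 60.6 ff 88.8 j [-0.04  0.38  1.98 -0.    0.78 -1.58]
t 24.73 tcp [517.7 -17.5  81.4] yaw 178.39 tilt 0.01 F [ 1.2 -0.6 -6.7] T [-0.03 -0.01 -0.05] gap 60.9 ff 88.8 j [-0.04  0.39  1.98 -0.    0.77 -1.58]
```

```bash
python3 -m pendant '[50,0,0,-4,0,0,0, 50,0,0,-4,0,0,0, 50,0,0,-4,0,0,0, 50,0,0,-4,0,0,0, 50,0,0,-4,0,0,0]' >/dev/null;python3 st.py
python3 -m pendant '[50,0,0,-6,0,0,0, 50,0,0,-6,0,0,0, 50,0,0,-6,0,0,0, 50,0,0,-6,0,0,0, 50,0,0,-6,0,0,0]' >/dev/null;python3 st.py
python3 -m pendant '[50,0,0,-2,0,0,0, 50,0,0,-1,0,0,0, 50,0,0,0,0,0,0, 50,0,0,0,0,0,0, 50,0,0,0,0,0,0]' >/dev/null;python3 st.py
```

```text
t 25.15 tcp [517.6 -17.5  60.9] yaw 178.4 tilt 0.02 F [-0.3 -0.5 -5.3] T [-0.    0.01  0.04] gap 60.7 ff 88.8 j [-0.04  0.42  1.99 -0.    0.73 -1.58]
t 25.57 tcp [517.7 -17.5  30.8] yaw 178.39 tilt 0.01 F [ 0.5 -0.6 -5.6] T [0.05 0.01 0.01] gap 60.7 ff 88.8 j [-0.04  0.48  2.   -0.    0.66 -1.58]
t 25.98 tcp [518.1 -17.5  28.8] yaw 178.4 tilt 0.03 F [ 0.5 -0.3 -5.5] T [-0.02  0.01 -0.05] gap 60.7 ff 88.7 j [-0.04  0.48  2.   -0.    0.66 -1.58]
```

```bash
python3 -m pendant '[50,0,0,-1,0,0,0, 50,0,0,-0.5,0,0,0, 50,0,0,0,0,0,0, 50,0,0,0,0,0,0, 50,0,0,0,0,0,0]' >/dev/null;python3 st.py
python3 -m pendant '[50,0,0,-1,0,0,0, 50,0,0,0,0,0,0, 50,0,0,0,0,0,0, 50,0,0,0,0,0,0, 50,0,0,0,0,0,0]' >/dev/null;python3 st.py
python3 -m pendant '[50,0,0,-1,0,0,0, 50,0,0,0,0,0,0, 50,0,0,0,0,0,0, 50,0,0,0,0,0,0, 50,0,0,0,0,0,0]' >/dev/null;python3 st.py
```

```text
t 26.4 tcp [517.8 -17.4  27. ] yaw 178.4 tilt 0.01 F [ 0.3 -0.  -6.6] T [-0.02  0.02 -0.02] gap 60.8 ff 88.7 j [-0.04  0.48  2.    0.    0.65 -1.58]
t 26.82 tcp [517.9 -17.5  26.7] yaw 178.4 tilt 0.02 F [-2.9  0.4  4.7] T [0.01 0.47 0.05] gap 60.6 ff 90.1 j [-0.04  0.48  2.   -0.    0.65 -1.58]
t 27.23 tcp [517.9 -17.5  26.6] yaw 178.39 tilt 0.02 F [-7.3 -0.3 18.5] T [0.03 1.16 0.  ] gap 60.5 ff 91.8 j [-0.04  0.48  2.   -0.    0.65 -1.58]
```

```bash
python3 -m pendant '[50,0,0,1.5,0,0,0, 50,0,0,0,0,0,0, 85,0,0,0,0,0,0, 85,0,0,0,0,0,0, 85,0,0,0,0,0,0]' >/dev/null;python3 st.py
python3 -m pendant '[85,0,0,0,0,0,0, 85,0,0,5,0,0,0, 85,0,0,15,0,0,0, 85,0,0,30,0,0,0, 85,0,0,40,0,0,0]' >/dev/null
python3 -m pendant '[85,0,0,40,0,0,0, 85,0,0,40,0,0,0, 85,0,0,0,0,0,0, 85,0,0,0,0,0,0, 85,0,0,0,0,0,0]' >/dev/null;python3 st.py
python3 - <<'E'
from h import *
im={c:viewer.read_camera(c) for c in K}
for n,p,z in(("slab_medium",[.528,.204,.096],0),("slab_small",[.5625,-.208,-.215],0),("slab_large",[.519,-.0175,-.0275],.022)):
    print(n,[(r[0].round(4),round(r[1])) for r in (fit(c,im[c],np.array(p),DIM[n],z) for c in K)])
E
```

```text
t 27.65 tcp [518.2 -17.5  26.6] yaw 178.39 tilt 0.04 F [-1.  -0.2 -0. ] T [-0.01  0.04 -0.  ] gap 85.3 ff 0.0 j [-0.04  0.48  2.   -0.    0.65 -1.58]
t 28.48 tcp [517.5 -17.4 196.6] yaw 178.39 tilt 0.01 F [ 0.1 -0.1  0.2] T [ 0.01  0.05 -0.01] gap 84.9 ff 0.0 j [-0.04  0.23  1.9  -0.    1.02 -1.58]
slab_medium [(array([0.5303, 0.2055, 0.0963]), 186), (array([0.5254, 0.2022, 0.0972]), 280)]
slab_small [(array([ 0.5649, -0.2069, -0.218 ]), 164), (array([ 0.5609, -0.21  , -0.2162]), 132)]
slab_large [(array([ 0.4666, -0.0165,  0.312 ]), 1921), (array([ 0.5189, -0.0201, -0.0316]), 416)]
```

```bash
python3 -m pendant '[85,1,36.8,0,0,0,1.2, 85,1,36.8,0,0,0,1.2, 85,1,36.8,0,0,0,1.2, 85,1,36.8,0,0,0,1.2, 85,1,36.8,0,0,0,1.2]' >/dev/null
python3 -m pendant '[85,1,37,0,0,0,1.15, 85,0,0,-40,0,0,0, 85,0,0,-40,0,0,0, 85,0,0,-40,0,0,0, 85,0,0,-40,0,0,0]' >/dev/null
python3 -m pendant '[85,0,0,-22,0,0,0, 85,0,0,-6,0,0,0, 85,0,0,-3,0,0,0, 85,0,0,-1,0,0,0, 85,0,0,0,0,0,0]' >/dev/null; python3 st.py
python3 -m pendant '[40,0,0,0,0,0,0, 40,0,0,0,0,0,0, 40,0,0,0,0,0,0, 40,0,0,0,0,0,0, 40,0,0,0,0,0,0]' 75 >/dev/null;python3 st.py
```

```text
t 29.83 tcp [524.6 203.8   5.4] yaw -174.46 tilt 0.08 F [-0.2  0.2  0.1] T [-0.04  0.06 -0.03] gap 85.3 ff 0.0 j [ 0.37  0.57  1.91 -0.    0.66 -1.3 ]
t 30.25 tcp [524.7 203.9   6.4] yaw -174.46 tilt 0.13 F [-2.3 -0.8 13.2] T [-0.14  0.5  -0.  ] gap 52.9 ff 76.0 j [ 0.37  0.56  1.91  0.    0.66 -1.3 ]
```

```bash
python3 -m pendant '[40,0,0,3,0,0,0, 40,0,0,6,0,0,0, 40,0,0,10,0,0,0, 40,0,0,15,0,0,0, 40,0,0,20,0,0,0]' 80 >/dev/null;python3 st.py
python3 -m pendant '[40,0,0,20,0,0,0, 40,0,0,20,0,0,0, 40,0,0,20,0,0,0, 40,0,0,15,0,0,0, 40,0,0,6,0,0,0]' >/dev/null
python3 -m pendant '[40,-0.4,-15,0,0,0,-0.5, 40,-0.9,-33,0,0,0,-1, 40,-1,-33,0,0,0,-1, 40,-1,-33,0,0,0,-1, 40,-1,-33,0,0,0,-1]' >/dev/null
python3 -m pendant '[40,-1,-33,0,0,0,-1, 40,-1,-28,0,0,0,-1, 40,-0.5,-13.4,0,0,0,-0.6, 40,0,0,0,0,0,0, 40,0,0,0,0,0,0]' >/dev/null
python3 st.py
python3 - <<'E'
from h import *
im={c:viewer.read_camera(c) for c in K}
np.savez("im7.npz",**im)
print([(r[0].round(4),round(r[1])) for r in (fit(c,im[c],np.array([.519,-.0175,-.0275]),DIM["slab_medium"],robot.observe()["eef_pos"][2]-.006) for c in K)])
s=cv2.resize(im["scene"][150:330,170:400],None,fx=3.4,fy=3.4,interpolation=cv2.INTER_CUBIC)
cv2.imwrite("pics/c7.png",s[:600,:800])
E
```

```text
t 30.67 tcp [522.7 203.1  58.6] yaw -174.46 tilt 0.14 F [ 0.6 -0.3 -3.6] T [-0.01 -0.01 -0.  ] gap 52.6 ff 84.6 j [ 0.37  0.48  1.9   0.    0.77 -1.3 ]
t 31.92 tcp [516.1 -18.9 138.8] yaw 178.32 tilt 0.08 F [-0.7 -0.5 -4.8] T [ 0.03 -0.03 -0.  ] gap 52.7 ff 84.9 j [-0.04  0.3   1.95  0.    0.9  -1.58]
[(array([ 0.4987,  0.0028, -0.0217]), 2209), (array([ 0.5174, -0.0195, -0.0351]), 1602)]
```

View pics/c7.png

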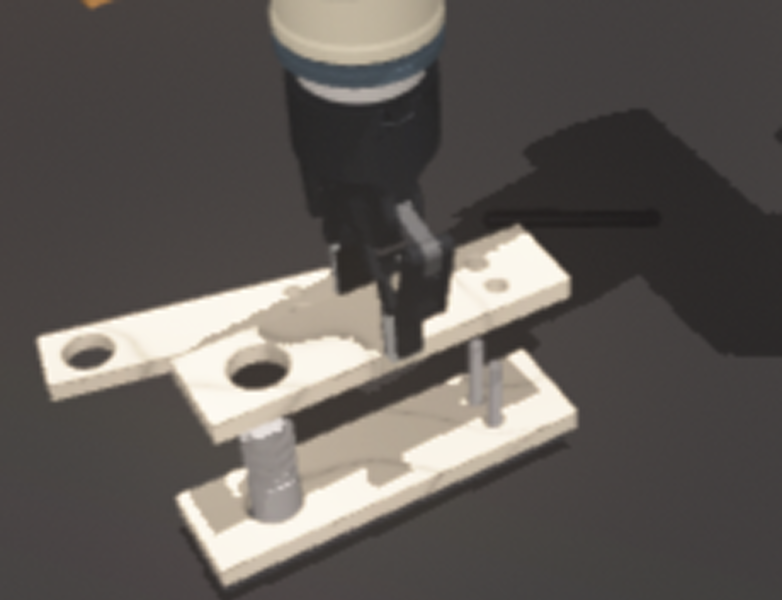

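```bash
python3 - <<'E'
from corn import *
cr=lambda x,y:(x/3.4+170-.35,y/3.4+150-.35)
L=[(.072,0,.015),(.111,.028,0),(-.111,.028,0),(-.111,-.028,.015),(.111,-.028,.015)]
uv=[cr(258,367),cr(217,441),cr(570,294),cr(520,226),cr(172,358)]
for fz in(0,1):print(solve("scene",L,uv,[.518,-.0174,-.0275,.133],fz))
E
python3 st.py
```

```text
(array([ 0.5167, -0.0193, -0.0295]), array([ 0.4, -1. , -0.1,  0.6, -0. ,  0.8, -0.2, -0.6, -0.1,  0.2]))
(array([ 0.5166, -0.0196, -0.0297,  0.1326]), array([ 0.4, -1. , -0. ,  0.5, -0.1,  0.8, -0.2, -0.5, -0.1,  0.2]))
t 32.02 tcp [516.5 -17.6 139. ] yaw 178.44 tilt 0.06 F [-0.3 -0.1 -4.6] T [-0.   -0.03  0.01] gap 53.2 ff 84.9 j [-0.04  0.3   1.95  0.    0.9  -1.58]
```

```bash
python3 -m pendant '[40,1.5,0,-8,0,0,0, 40,0,0,-8,0,0,0, 40,0,0,-6,0,0,0, 40,0,0,-4,0,0,0, 40,0,0,0,0,0,0]' >/dev/null;python3 st.py
python3 -m pendant '[40,0,0,-3,0,0,0, 40,0,0,-2,0,0,0, 40,0,0,-2,0,0,0, 40,0,0,-2,0,0,0, 40,0,0,0,0,0,0]' >/dev/null;python3 st.py
python3 -m pendant '[40,0,0,-2,0,0,0, 40,0,0,-2,0,0,0, 40,0,0,-2,0,0,0, 40,0,0,-1,0,0,0, 40,0,0,0,0,0,0]' >/dev/null;python3 st.py
```

```text
t 32.43 tcp [517.5 -17.4 112. ] yaw 178.48 tilt 0.14 F [-0.4  0.6 -3.3] T [-0.    0.04 -0.04] gap 52.7 ff 84.9 j [-0.04  0.34  1.96  0.    0.84 -1.58]
t 32.85 tcp [518.4 -17.9 104.2] yaw 178.44 tilt 0.01 F [-0.1  0.5 -3.8] T [0.05 0.05 0.01] gap 52.6 ff 84.9 j [-0.04  0.35  1.97  0.    0.82 -1.58]
t 33.27 tcp [518.3 -17.9  97.2] yaw 178.44 tilt 0.03 F [ 0.4 -0.7 -4.8] T [-0.08 -0.04 -0.05] gap 53.1 ff 84.9 j [-0.04  0.37  1.97 -0.    0.81 -1.58]
```

```bash
python3 -m pendant '[40,0,0,-2,0,0,0, 40,0,0,-2,0,0,0, 40,0,0,-1,0,0,0, 40,0,0,0,0,0,0, 40,0,0,0,0,0,0]' >/dev/null;python3 st.py
python3 -m pendant '[40,0,0,-2,0,0,0, 40,0,0,-2,0,0,0, 40,0,0,-1,0,0,0, 40,0,0,0,0,0,0, 40,0,0,0,0,0,0]' >/dev/null;python3 st.py
python3 -m pendant '[40,0,0,-2,0,0,0, 40,0,0,-2,0,0,0, 40,0,0,-1,0,0,0, 40,0,0,0,0,0,0, 40,0,0,0,0,0,0]' >/dev/null;python3 st.py
```

```text
t 33.68 tcp [518.4 -17.8  92.4] yaw 178.45 tilt 0.01 F [-0.1 -0.5 -3.6] T [ 0.   -0.04 -0.  ] gap 52.5 ff 84.9 j [-0.04  0.37  1.97 -0.    0.8  -1.58]
t 34.1 tcp [518.4 -17.8  87.4] yaw 178.45 tilt 0.02 F [ 0.1 -0.1 -4.5] T [0.   0.01 0.01] gap 52.8 ff 84.9 j [-0.04  0.38  1.98 -0.    0.78 -1.58]
t 34.52 tcp [518.4 -17.8  82.4] yaw 178.44 tilt 0.01 F [ 0.1 -0.4 -3.4] T [-0.01  0.04  0.03] gap 52.5 ff 84.9 j [-0.04  0.39  1.98  0.    0.77 -1.58]
```

```bash
python3 -m pendant '[40,0,0,-5,0,0,0, 40,0,0,-7,0,0,0, 40,0,0,-7,0,0,0, 40,0,0,-7,0,0,0, 40,0,0,-6,0,0,0]' >/dev/null;python3 st.py
python3 -m pendant '[40,0,0,-2,0,0,0, 40,0,0,-2,0,0,0, 40,0,0,0,0,0,0, 40,0,0,0,0,0,0, 40,0,0,0,0,0,0]' >/dev/null;python3 st.py
python3 -m pendant '[40,0,0,-1,0,0,0, 40,0,0,-0.5,0,0,0, 40,0,0,0,0,0,0, 40,0,0,0,0,0,0, 40,0,0,0,0,0,0]' >/dev/null;python3 st.py
```

```text
t 34.93 tcp [518.1 -17.8  49.4] yaw 178.44 tilt 0.06 F [ 1.2  0.4 -3.4] T [0.02 0.   0.01] gap 52.5 ff 85.0 j [-0.04  0.44  2.    0.    0.7  -1.58]
t 35.35 tcp [518.7 -17.9  46.8] yaw 178.45 tilt 0.03 F [ 0.4 -0.1 -4. ] T [-0.05 -0.   -0.08] gap 52.9 ff 84.9 j [-0.04  0.45  2.    0.    0.7  -1.58]
t 35.77 tcp [518.5 -17.8  45.1] yaw 178.44 tilt 0.01 F [-0.1 -0.4 -3.5] T [-0.    0.    0.01] gap 52.5 ff 84.9 j [-0.04  0.45  2.    0.    0.69 -1.58]
```

```bash
python3 -m pendant '[40,0,0,-1,0,0,0, 40,0,0,-0.5,0,0,0, 40,0,0,0,0,0,0, 40,0,0,0,0,0,0, 40,0,0,0,0,0,0]' >/dev/null;python3 st.py
python3 -m pendant '[40,0,0,-1,0,0,0, 40,0,0,0,0,0,0, 40,0,0,0,0,0,0, 40,0,0,0,0,0,0, 40,0,0,0,0,0,0]' >/dev/null;python3 st.py
python3 -m pendant '[40,0,0,-0.5,0,0,0, 40,0,0,0,0,0,0, 40,0,0,0,0,0,0, 40,0,0,0,0,0,0, 40,0,0,0,0,0,0]' >/dev/null;python3 st.py
```

```text
t 36.18 tcp [518.6 -17.9  43.6] yaw 178.44 tilt 0.01 F [-1.7  0.3  1. ] T [0.06 0.13 0.04] gap 52.7 ff 85.5 j [-0.04  0.45  2.   -0.    0.69 -1.58]
t 36.6 tcp [518.6 -17.8  43.5] yaw 178.44 tilt 0.02 F [-5.5  1.  15.4] T [0.08 0.92 0.02] gap 52.6 ff 87.2 j [-0.04  0.45  2.    0.    0.69 -1.58]
t 37.02 tcp [518.6 -17.8  43.5] yaw 178.45 tilt 0.02 F [-7.6 -0.5 21.5] T [ 0.12  1.16 -0.01] gap 52.7 ff 88.1 j [-0.04  0.45  2.   -0.    0.69 -1.58]
```

```bash
python3 -m pendant '[40,0,0,1.5,0,0,0, 40,0,0,0,0,0,0, 85,0,0,0,0,0,0, 85,0,0,0,0,0,0, 85,0,0,0,0,0,0]' >/dev/null;python3 st.py
python3 -m pendant '[85,0,0,0,0,0,0, 85,0,0,5,0,0,0, 85,0,0,15,0,0,0, 85,0,0,30,0,0,0, 85,0,0,40,0,0,0]' >/dev/null
python3 -m pendant '[85,0,0,40,0,0,0, 85,0,0,25,0,0,0, 85,0,0,0,0,0,0, 85,0,0,0,0,0,0, 85,0,0,0,0,0,0]' >/dev/null;python3 st.py
python3 - <<'E'
from h import *
im={c:viewer.read_camera(c) for c in K}
for n,p,z in(("slab_small",[.5625,-.208,-.215],0),("slab_medium",[.519,-.0175,-.0275],.037)):
    print(n,[(r[0].round(4),round(r[1])) for r in (fit(c,im[c],np.array(p),DIM[n],z) for c in K)])
E
```

```text
t 37.43 tcp [518.7 -17.9  43.4] yaw 178.44 tilt 0.01 F [-0.1  0.8  0.1] T [-0.06 -0.01  0.01] gap 84.4 ff 0.0 j [-0.04  0.45  2.   -0.    0.69 -1.58]
t 38.27 tcp [518.  -17.8 198.1] yaw 178.45 tilt 0.03 F [ 0.4 -0.4 -0.4] T [-0.02 -0.01  0.05] gap 85.0 ff 0.0 j [-0.04  0.22  1.89  0.    1.02 -1.58]
slab_small [(array([ 0.5649, -0.2069, -0.2173]), 164), (array([ 0.5604, -0.2097, -0.2153]), 200)]
slab_medium [(array([ 0.4674, -0.0203,  0.2801]), 1807), (array([ 0.5277, -0.0059, -0.0389]), 1136)]
```

```bash
python3 -m pendant '[85,6.5,-31.6,0,0,0,-1.8, 85,6.5,-31.6,0,0,0,-1.8, 85,6.5,-31.6,0,0,0,-1.8, 85,6.5,-31.6,0,0,0,-1.8, 85,6.5,-31.6,0,0,0,-1.8]' >/dev/null
python3 -m pendant '[85,6.5,-31.7,0,0,0,-1.85, 85,0,0,-40,0,0,0, 85,0,0,-40,0,0,0, 85,0,0,-40,0,0,0, 85,0,0,-40,0,0,0]' >/dev/null
python3 -m pendant '[85,0,0,-22,0,0,0, 85,0,0,-6,0,0,0, 85,0,0,-3,0,0,0, 85,0,0,0,0,0,0, 85,0,0,0,0,0,0]' >/dev/null; python3 st.py
python3 -m pendant '[30,0,0,0,0,0,0, 30,0,0,0,0,0,0, 30,0,0,0,0,0,0, 30,0,0,0,0,0,0, 30,0,0,0,0,0,0]' 70 >/dev/null;python3 st.py
```

```text
t 39.62 tcp [ 558.5 -207.9    8.7] yaw 167.6 tilt 0.1 F [0.9 0.7 0.4] T [-0.02 -0.04  0.02] gap 84.9 ff 0.0 j [-0.36  0.59  1.84  0.    0.71 -1.71]
t 40.03 tcp [ 558.2 -207.7    9.3] yaw 167.59 tilt 0.1 F [-2.8  1.7 12.9] T [0.31 0.45 0.01] gap 45.0 ff 69.4 j [-0.36  0.59  1.84  0.    0.71 -1.71]
```

```bash
python3 -m pendant '[30,0,0,3,0,0,0, 30,0,0,6,0,0,0, 30,0,0,10,0,0,0, 30,0,0,15,0,0,0, 30,0,0,20,0,0,0]' 75 >/dev/null;python3 st.py
python3 -m pendant '[30,0,0,20,0,0,0, 30,0,0,20,0,0,0, 30,0,0,20,0,0,0, 30,0,0,15,0,0,0, 30,0,0,6,0,0,0]' >/dev/null
python3 -m pendant '[30,-3,13,0,0,0,0.75, 30,-6.5,30,0,0,0,1.7, 30,-6.5,30,0,0,0,1.7, 30,-6.5,30,0,0,0,1.7, 30,-6.5,30,0,0,0,1.7]' >/dev/null
python3 -m pendant '[30,-6.5,30,0,0,0,1.7, 30,-5,20,0,0,0,1.2, 30,-1,7,0,0,0,0.4, 30,0,0,0,0,0,0, 30,0,0,0,0,0,0]' >/dev/null
python3 -m pendant '[30,0,0,0,0,0,0, 30,0,0,0,0,0,0, 30,0,0,0,0,0,0, 30,0,0,0,0,0,0, 30,0,0,0,0,0,0]' >/dev/null
python3 st.py
python3 - <<'E'
from h import *
im={c:viewer.read_camera(c) for c in K}
np.savez("im8.npz",**im)
s=cv2.resize(im["scene"][150:330,170:400],None,fx=3.4,fy=3.4,interpolation=cv2.INTER_CUBIC)
cv2.imwrite("pics/c8.png",s[:600,:800])
E
```

```text
t 40.45 tcp [ 556.4 -207.2   61.5] yaw 167.59 tilt 0.14 F [-0.4  0.5 -3.1] T [-0.02 -0.01 -0.02] gap 44.2 ff 77.0 j [-0.36  0.51  1.82 -0.    0.81 -1.71]
t 42.12 tcp [516.1 -18.1 142.4] yaw 178.39 tilt 0.0 F [ 0.4  0.4 -3.1] T [0.03 0.   0.01] gap 44.6 ff 77.2 j [-0.04  0.29  1.95 -0.    0.9  -1.58]
```

View pics/c8.png

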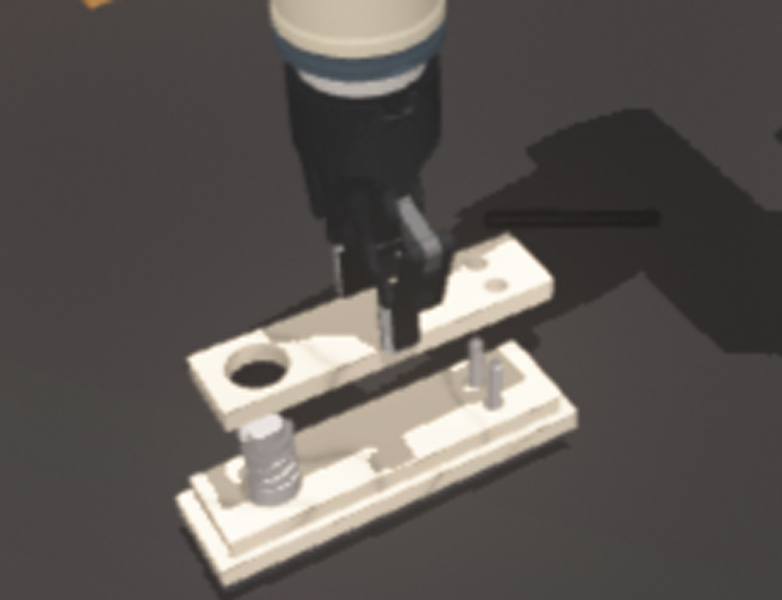

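```bash
python3 - <<'E'
from corn import *
cr=lambda x,y:(x/3.4+170-.35,y/3.4+150-.35)
L=[(.072,0,.015),(.102,.024,0),(-.102,.024,0),(-.102,-.024,.015),(.102,-.024,.015)]
uv=[cr(257,367),cr(230,429),cr(552,294),cr(511,233),cr(187,358)]
for fz in(0,1):print(solve("scene",L,uv,[.518,-.0174,-.0275,.133],fz))
E
```

```text
(array([ 0.5171, -0.0199, -0.0246]), array([ 0.4, -1. , -0.3,  0.8, -0.1,  0.9, -0.8, -0.3,  0.6, -0.2]))
(array([ 0.5184, -0.017 , -0.0227,  0.1361]), array([ 0.3, -1. , -0.4,  0.9,  0.2,  0.7, -0.6, -0.5,  0.4, -0.2]))
```

```bash
python3 -m pendant '[30,1.2,0.4,-8,0,0,0, 30,0,0,-8,0,0,0, 30,0,0,-8,0,0,0, 30,0,0,-4,0,0,0, 30,0,0,0,0,0,0]' >/dev/null;python3 st.py
python3 -m pendant '[30,0,0,-3,0,0,0, 30,0,0,-2,0,0,0, 30,0,0,-2,0,0,0, 30,0,0,-2,0,0,0, 30,0,0,0,0,0,0]' >/dev/null;python3 st.py
python3 -m pendant '[30,0,0,-2,0,0,0, 30,0,0,-2,0,0,0, 30,0,0,-1,0,0,0, 30,0,0,-1,0,0,0, 30,0,0,0,0,0,0]' >/dev/null;python3 st.py
```

```text
t 42.63 tcp [516.1 -17.1 112.9] yaw 178.45 tilt 0.15 F [ 0.8  0.5 -3.2] T [0.02 0.02 0.  ] gap 44.9 ff 77.2 j [-0.04  0.34  1.96 -0.    0.84 -1.58]
t 43.05 tcp [517.1 -17.2 105.2] yaw 178.45 tilt 0.01 F [-0.5 -0.6 -3.6] T [-0.   -0.   -0.01] gap 44.5 ff 77.2 j [-0.04  0.35  1.97 -0.    0.82 -1.58]
t 43.47 tcp [517.1 -17.2  99.3] yaw 178.44 tilt 0.01 F [-0.2  0.1 -3.5] T [-0.02  0.05 -0.01] gap 44.2 ff 77.2 j [-0.04  0.36  1.97  0.    0.81 -1.58]
```

```bash
python3 -m pendant '[30,0,0,-2,0,0,0, 30,0,0,-2,0,0,0, 30,0,0,-1,0,0,0, 30,0,0,0,0,0,0, 30,0,0,0,0,0,0]' >/dev/null;python3 st.py
```

```text
t 43.88 tcp [517.1 -17.1  94.4] yaw 178.44 tilt 0.02 F [ 0.3  0.5 -3.1] T [-0.02  0.01 -0.01] gap 44.4 ff 77.3 j [-0.04  0.37  1.98 -0.    0.8  -1.58]
```

```bash
python3 -m pendant '[30,0,-0.3,-2,0,0,0, 30,0,0,-2,0,0,0, 30,0,0,-1,0,0,0, 30,0,0,0,0,0,0, 30,0,0,0,0,0,0]' >/dev/null;python3 st.py
python3 -m pendant '[30,0,0,-2,0,0,0, 30,0,0,-2,0,0,0, 30,0,0,-1,0,0,0, 30,0,0,0,0,0,0, 30,0,0,0,0,0,0]' >/dev/null;python3 st.py
```

```text
t 44.3 tcp [517.1 -17.5  89.4] yaw 178.44 tilt 0.01 F [-0.4 -0.1 -3.4] T [-0.01  0.01 -0.02] gap 44.8 ff 77.3 j [-0.04  0.38  1.98  0.    0.79 -1.58]
t 44.72 tcp [517.1 -17.5  84.4] yaw 178.44 tilt 0.01 F [ 0.2  0.1 -3.1] T [ 0.04 -0.05  0.03] gap 44.5 ff 77.3 j [-0.04  0.38  1.98  0.    0.78 -1.58]
```

```bash
python3 -m pendant '[30,0,0,-5,0,0,0, 30,0,0,-6,0,0,0, 30,0,0,-5,0,0,0, 30,0,0,-3,0,0,0, 30,0,0,0,0,0,0]' >/dev/null;python3 st.py
python3 -m pendant '[30,0,0,-1,0,0,0, 30,0,0,-1,0,0,0, 30,0,0,0,0,0,0, 30,0,0,0,0,0,0, 30,0,0,0,0,0,0]' >/dev/null;python3 st.py
python3 -m pendant '[30,0,0,-1,0,0,0, 30,0,0,-0.5,0,0,0, 30,0,0,0,0,0,0, 30,0,0,0,0,0,0, 30,0,0,0,0,0,0]' >/dev/null;python3 st.py
```

```text
t 45.13 tcp [516.5 -17.4  64.5] yaw 178.45 tilt 0.1 F [-0.3  0.1 -4.2] T [-0.08  0.    0.07] gap 44.7 ff 77.2 j [-0.04  0.42  1.99 -0.    0.74 -1.58]
t 45.55 tcp [517.4 -17.5  63.7] yaw 178.44 tilt 0.02 F [ 0.3 -0.2 -3.7] T [-0.06 -0.01  0.  ] gap 44.3 ff 77.2 j [-0.04  0.42  1.99 -0.    0.73 -1.58]
t 45.97 tcp [517.2 -17.4  62. ] yaw 178.44 tilt 0.0 F [-0.3  0.  -2.5] T [0.01 0.02 0.01] gap 44.3 ff 77.2 j [-0.04  0.42  1.99  0.    0.73 -1.58]
```

```bash
python3 -m pendant '[30,0,0,-1,0,0,0, 30,0,0,-0.5,0,0,0, 30,0,0,0,0,0,0, 30,0,0,0,0,0,0, 30,0,0,0,0,0,0]' >/dev/null;python3 st.py
```

```text
t 46.38 tcp [517.3 -17.5  61.4] yaw 178.45 tilt 0.02 F [-3.4 -0.3  9.5] T [-0.07  0.61  0.03] gap 44.5 ff 79.2 j [-0.04  0.42  1.99 -0.    0.73 -1.58]
```

```bash
python3 -m pendant '[30,0,0,0.5,0,0,0, 30,0,0,0,0,0,0, 85,0,0,0,0,0,0, 85,0,0,0,0,0,0, 85,0,0,0,0,0,0]' >/dev/null;python3 st.py
python3 -m pendant '[85,0,0,0,0,0,0, 85,0,0,5,0,0,0, 85,0,0,15,0,0,0, 85,0,0,30,0,0,0, 85,0,0,40,0,0,0]' >/dev/null
python3 -m pendant '[85,0,0,40,0,0,0, 85,0,-30,20,0,0,0, 85,0,-35,0,0,0,0, 85,0,-35,0,0,0,0, 85,0,-35,0,0,0,0]' >/dev/null
python3 -m pendant '[85,0,-35,0,0,0,0, 85,0,-30,0,0,0,0, 85,0,0,0,0,0,0, 85,0,0,0,0,0,0, 85,0,0,0,0,0,0]' >/dev/null;python3 st.py
python3 - <<'E'
from h import *
im={c:viewer.read_camera(c) for c in K}
s=cv2.resize(im["scene"][230:345,215:355],None,fx=3.4,fy=3.4,interpolation=cv2.INTER_CUBIC)
q=cv2.resize(im["scene"][330:480,360:540],None,fx=1.7,fy=1.7)
o=np.zeros((400,800,3),np.uint8);o[:s.shape[0],:s.shape[1]]=s;o[:255,490:796]=q;cv2.imwrite("pics/c9.png",o)
E
```

```text
t 46.8 tcp [517.4 -17.5  61. ] yaw 178.45 tilt 0.02 F [-0.6 -0.4 -0.5] T [-0.    0.02  0.03] gap 78.6 ff 0.0 j [-0.04  0.42  1.99 -0.    0.73 -1.58]
t 48.05 tcp [ 516.9 -217.1  211. ] yaw 178.4 tilt 0.04 F [ 0.   0.4 -0. ] T [ 0.01 -0.02  0.05] gap 85.3 ff 0.0 j [-0.4   0.27  1.79  0.    1.07 -1.94]
```

View pics/c9.png

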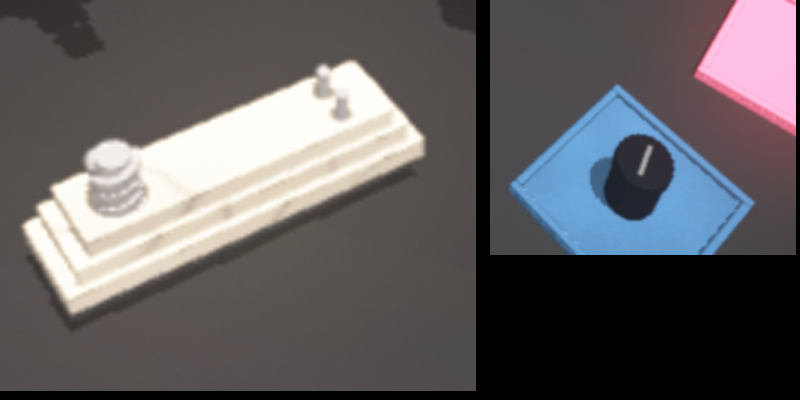

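All three slabs lie flat and stepped, biggest at the bottom, and the cap stands upright in the blue tray. Handing in.

```bash
python3 -c "
from cell import ticket
print(ticket.close_job())"
```

```text
the job is handed in; nothing more can be done
None
```

The job is handed in: the cap was unscrewed in two grips and stands upright in the blue tray, and the large, medium and small slabs are stacked flat over the neck and posts; the last picture showed this, but the hand-in gave back no verdict.

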